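# Load the specimen vice and tighten it until the force tab pops

### The arm

A 6-joint arm with a two-finger parallel gripper is mounted at the origin on the work surface. World frame = base frame: x ahead of the robot, y to its left, z up, the work surface at z = 0. Lengths are in m, angles in rad, forces in N, time in s.
With the tool pointing down it reaches from about 0.4 to 0.825 m from the base axis. Payload 7 kg.
Tool frame: the origin (TCP) lies at the very end of the fingers, on their centre line; the grasp point (between the pads) lies 19 mm behind it; z points along the fingers, y is the direction in which the jaws open and shut (so a half turn about z gives the same grasp; the last joint's range is limited). The gripper opens to 88 mm and grips with 3 to 60 N. Pads are 19 mm wide; open, the fingers measure 130 mm over their backs; the gripper's body (78 mm by 193 mm) begins 47 mm behind the grasp point.
Start: joints at [0.288, 0.359, 0.012, 0, -1.224, -0.288], TCP at [0.675, -0, 0.227] pointing down, gripper open.
Joint ranges: [-3.07, 3.07], [-1.43, 2.12], [-1.02, 1.25], [-3.03, 1.67], [-3.05, -0], [-3.03, 3.03]. Speed limits (rad/s): [2.39, 2.39, 3.01, 3.14, 3.14, 3.14].

### API

Orientations are given as a unit quaternion [x, y, z, w].
In Python, from station import get_obs, cams, ticket, nets gives the robot as it stands.
- The arm moves only by the tool play_rows, never from a script. Its argument "moves" is a list of rows, each a list of 3 entries, a list of its own where there are three numbers: the opening, from -1 (shut) to 1 (fully open), then the shift along the tool's x, y, z as a fraction of full scale, then the turn, a rotation vector about the tool's x, y, z as a fraction of full scale. A call has 1 to 12 rows; each row shifts and turns the commanded pose from where the row before left it, along the tool's axes as they then stand; what a row does not reach is not made up. Full scale, the value 1, is 15 cm for a shift and pi rad for a turn. A row lasts 1/10 s, in which the tool goes at most 50 mm and 8.59 degrees, less where a joint would pass 70% of its speed; a pose out of reach is approached as far as the arm can. A call with a number of a shift or a turn outside -1 to 1 is refused whole. A call with a gripper value outside its range is refused whole. The fingers move at their own pace and stop on an object; "force" is the grip in N (left out, the last holds). Time passes only in rows, so rows that do not move let the fingers close. It gives the time, the measured TCP pose, the force and the opening at its end, in the units of the state.
- get_obs(): the state, without advancing time (a new reading comes with each control period).
- cams.grab_frame(name): name is "scene" or "side" or "wrist"; returns a dict with "img" (480x640x3 uint8, red, green, blue), "camera_matrix" (3x3 intrinsics, pixels), "rvec" (rotation vector, rad) and "tvec" (3), from world to camera coordinates, as OpenCV has them; the wrist camera has in their place "hand_eye" (4x4, takes a point from camera to tool coordinates, whose origin is the TCP and whose axes are the flange's). Camera axes: x right, y down, z forward; pixel columns grow to the right and rows downward; lengths in m; the calibration is good to about 2 mm. A picture is of the moment at which its call begins: read the wrist's pose just before it. There is no depth.
- ticket.sign_off(): hands the job in, once; it reports no verdict.
Trained networks look in the newest picture that a camera, given by its name, has taken for a name from the list of things; names that differ only in an ending like _2 or _b are one class to them, and where a whole thing is asked for, a point or a joint stands for the part that bears it (a point fixed in the world has none). Each returns a list of dicts, best first, with "confidence" (0 to 1); they miss things now and then, are a little off and sometimes report something else, mostly with a low value. They report only what shows in the picture. A call takes as long as a camera call. They do not tell look-alikes from the thing itself.
- nets.outline_of(camera, target): "pixels" (480x640 bool, what is visible of it) and "box" ([left, top, width, height] in pixels, round what is visible of it).
- nets.mark_of(camera, target): "location" ([row, column] in pixels: a listed point, or the origin of a listed thing).
The state is a dict: "t": time; "qpos": joint angles; "qvel": joint speeds; "joint_torque": joint torques, N m; "ee_pos": TCP position; "tool_rot": TCP orientation; "force": force on the tool from outside, world axes, zero at the start; "torque": the same for the moment, N m; "gripper_width": finger opening in m.
Only numpy, scipy, OpenCV 4.12 (cv2) and the standard library are available. Lean on these libraries where they do the work, as an engineer would, in place of code of your own. Each camera call takes 0.05 s, during which the arm holds its last target.

### The job

Get the specimen vice ready: take the loose black cap off its force gauge and set it, rim down, in the shallow round holder, and stand every aluminium sample block upright on the vice's bed between the two jaws, one to a place. Swing the folded crank grip up until it snaps upright, then crank clockwise (seen from above) until the brass force tab pops up out of the gauge, and stop there, within half a turn; leave the grip standing. Leave the other things on the deck where they are.

Things in the scene. Friction and masses are not known exactly. Their poses are not given: they have to be found in the camera images.
- vice: Fixed dark steel vice, base 15 mm thick, with a grey gearbox (85 x 90 mm, top 90 mm above the table, centred at x = -112 mm, y = 0 in the vice's axes) that carries the crank, and a force gauge at x = +95 mm, y = 0. It clamps along its own x; the row of blocks runs along its y. Origin: table height, under the middle of its bed. Position and yaw vary.
- bed (a point): Middle of the flat bed floor, 15 mm above the table, axes as the vice's. Thin ribs (4 mm thick, 12 mm high, at y = -54, 0, 54 mm) and 28 mm high end cheeks part it into four 50 to 52 mm wide places, centres y = -81, -27, 27, 81 mm, for one block each. Moving jaw's face at x = -26 mm when open (as at the start), sprung jaw's at +26; jaw tops 50 mm above the table.
- hub (a point): Point on the upright axis of the crank (x = -112 mm, y = 0 in the vice's axes), 138 mm above the table, level with the grip's hinge. The crank arm is 16 mm wide, its top 120 mm above the table.
- crank (a joint): Angle of the crank (rad), 0 at the start, grows clockwise seen from above, up to 22; moves the jaw 1 mm per rad (tab pops at about 17 rad). Turns stiffly (2 to 4 N at the grip), stays where left. At 0 the arm points along the vice's +y. Cannot turn while the grip is folded: its heel lies between two lugs 73 to 103 mm from the axis, tops 148 mm above the table.
- grip (a joint): Fold angle of the crank grip (rad): 0 folded flat, pointing from its hinge back over the hub; 1.57 upright. A back-spring (1 to 2 N at the grip) snaps it into either end position, past 0.8 rad it goes on by itself.
- grip_hinge (a point): Centre of the grip's hinge, on the arm 62 mm from the crank axis, 138 mm above the table; the hinge line is level, square to the arm.
- grip_mid (a point): Point on the centre line of the black round grip sleeve, 70 mm from the hinge. The sleeve is 24 mm thick, runs from 14 to 96 mm from the hinge, and spins freely on its own axis. Folded, its centre line is 138 mm above the table (18 mm above the arm); upright, this point is 208 mm above the table.
- jaw (a joint): Travel of the moving jaw towards the sprung jaw (m), 0 fully open.
- anvil (a joint): How far the sprung jaw is pressed back (m): 0 slack; the tab is released at about 0.005 (near 50 N); more than 0.0095 is over-tightened.
- tab (a joint): Height of the brass force tab (m): 0 flush with the gauge's boss, jumps to 0.014 when the set force is reached and stays out.
- tab_top (a point): Centre of the top of the brass tab, 18 mm across, in the gauge's round boss (36 mm across, top 62 mm above the table, on a 62 mm square ledge 30 mm high). 62 mm above the table when in (at first hidden under the cap), 76 mm when out.
- cap_mid (a point): Centre (half-way up) of the loose black cap: round, 54 mm across, 46 mm tall, closed on top with a grey disc, open below (bore 46 mm, 41 mm deep), 80 g. It stands loosely over the gauge's boss, its rim on the ledge 30 mm above the table.
- holder: Fixed shallow round aluminium holder for the cap, on the table: inner width about 70 mm, outer 84 mm, on a thin dark square foot plate 100 mm wide; rim 16 mm high, floor 4 mm. Origin: centre of its underside.
- block0_mid (a point): Centre (half-way up) of a sample block: plain aluminium block 40 x 40 mm, 80 mm tall, about 250 g (bottom-heavy: a 14 mm dark steel foot), a dark wafer chip on each side face and a dark round spot on top; its z points up. All the blocks are alike. Two to four of the four are there; an absent one reads None (a held one does too, while held).
- block1_mid (a point): Centre (half-way up) of a sample block: plain aluminium block 40 x 40 mm, 80 mm tall, about 250 g (bottom-heavy: a 14 mm dark steel foot), a dark wafer chip on each side face and a dark round spot on top; its z points up. All the blocks are alike. Two to four of the four are there; an absent one reads None (a held one does too, while held).
- block2_mid (a point): Centre (half-way up) of a sample block: plain aluminium block 40 x 40 mm, 80 mm tall, about 250 g (bottom-heavy: a 14 mm dark steel foot), a dark wafer chip on each side face and a dark round spot on top; its z points up. All the blocks are alike. Two to four of the four are there; an absent one reads None (a held one does too, while held).
- block3_mid (a point): Centre (half-way up) of a sample block: plain aluminium block 40 x 40 mm, 80 mm tall, about 250 g (bottom-heavy: a 14 mm dark steel foot), a dark wafer chip on each side face and a dark round spot on top; its z points up. All the blocks are alike. Two to four of the four are there; an absent one reads None (a held one does too, while held).
- dish: clear petri dish bottom, 90 mm across, 16 mm high; bystander. Origin: centre of its underside.
- beaker: clear beaker, 68 mm across, 90 mm high; bystander. Origin: centre of its underside.
- bottle: white plastic bottle, 56 mm across, 150 mm high; bystander. Origin: centre of its underside.
- wrench: steel spanner lying flat, 160 mm long along its own x; bystander. Origin: centre of its underside.
- driver: screwdriver with grey handle lying flat, 180 mm long along its own x; bystander. Origin: centre of its underside.
- dish2: second clear petri dish bottom, 90 mm across, 16 mm high; bystander. Origin: centre of its underside.
There are look-alikes about, which are no part of the job. Leave any orange or purple look-alike of the holder alone.

How it is judged:
By the outcome, as a careful person would: the job done as asked, in the order asked, and still so for the second after the job is handed in, with the robot touching nothing.
Of block0, block1, block2, block3 only 2 to 4 are there at a start; the rules pass over those that are not, and their reading is None.
At some moment in a run one of block0, block1, block2, block3 may be knocked a few centimetres aside while the robot is not near it.
It also fails if it takes over 210 s, if anything falls off the work surface, if the arm or the gripper's body presses on something with over 40 N, if the wrist force passes 120 N, or if a joint passes its speed limit or range.

## Working session

There is one attempt and no reset: what is moved stays moved. The work goes in short steps, Python scripts to look and compute and a tool call to move; the robot and the scene stay as the last step left them, time stands still between calls to the robot, and variables do not carry over. Pictures are saved under pics/ and viewed, and the job is handed in when it is done.

Besides the shell and the picture viewer there is one more tool, called after ">>>" as name(argument=value, ...), one argument or row to a line, values as JSON. play_rows: Moves the arm, as the interface text tells. Its arguments: {"type":"object","properties":{"moves":{"type":"array"},"force":{"type":"number"}},"required":["moves"]}

```bash
mkdir -p pics; ls; cat > h.py <<'E'
import numpy as np, cv2
from scipy.spatial.transform import Rotation as R
from station import get_obs, cams, ticket, nets
def grab(n,fn=None):
    o=get_obs(); f=cams.grab_frame(n)
    if fn: cv2.imwrite('pics/'+fn,cv2.cvtColor(f['img'],cv2.COLOR_RGB2BGR))
    K=np.array(f['camera_matrix'])
    if 'hand_eye' in f:
        H=np.array(f['hand_eye']); T=np.eye(4); T[:3,:3]=R.from_quat(o['tool_rot']).as_matrix(); T[:3,3]=o['ee_pos']
        W=T@H; Rc=W[:3,:3]; c=W[:3,3]
    else:
        Rm=cv2.Rodrigues(np.array(f['rvec'],float))[0]; Rc=Rm.T; c=-Rm.T@np.array(f['tvec'],float).ravel()
    return dict(img=f['img'],K=K,Rc=Rc,c=c)
def ray(cam,row,col):
    return cam['Rc']@np.linalg.inv(cam['K'])@np.array([col,row,1.])
def atz(cam,row,col,z):
    d=ray(cam,row,col); return cam['c']+d*(z-cam['c'][2])/d[2]
def proj(cam,p):
    q=cam['Rc'].T@(np.array(p)-cam['c']); q=cam['K']@q; return q[:2]/q[2]
def tri(obs):
    A=np.zeros((3,3));b=np.zeros(3)
    for cam,r,c in obs:
        d=ray(cam,r,c);d/=np.linalg.norm(d);P=np.eye(3)-np.outer(d,d);A+=P;b+=P@cam['c']
    return np.linalg.solve(A,b)
E
python3 - <<'E'
from h import *
np.set_printoptions(precision=4,suppress=True)
for n in ['scene','side','wrist']:
    c=grab(n,n+'0.png'); print(n,c['c'],c['Rc'][:,2])
    for t in ['vice','bed','hub','grip_hinge','grip_mid','tab_top','cap_mid','holder','block0_mid','dish','beaker','bottle','wrench','driver']:
        z=dict(bed=.015,hub=.138,grip_hinge=.138,grip_mid=.138,tab_top=.062,cap_mid=.053,block0_mid=.04).get(t,0)
        for m in nets.mark_of(n,t)[:6]:
            print(t,round(m['confidence'],2),np.round(m['location'],1),atz(c,*m['location'],z)[:2])
print(get_obs())
E
```

```text
pics
scene [1.6274 0.2965 0.9719] [-0.7835 -0.2062 -0.5862]
vice 0.83 [302.1 302.3] [ 0.5803 -0.0127]
vice 0.49 [253.7 166.8] [ 0.4857 -0.4063]
bed 0.61 [296.6 301.9] [ 0.5781 -0.014 ]
hub 0.66 [242.4 258.5] [ 0.5565 -0.1212]
grip_hinge 0.62 [229.8 263.4] [ 0.5058 -0.1264]
grip_hinge 0.31 [271.  435.2] [0.5618 0.2815]
grip_mid 0.5 [244.7 255.9] [ 0.5664 -0.1241]
tab_top 0.33 [232.8 158. ] [ 0.4827 -0.4224]
cap_mid 0.92 [287.3 341.1] [0.5664 0.0768]
cap_mid 0.44 [295.3 473.1] [0.5201 0.3715]
holder 0.85 [248.9 369.8] [0.3346 0.1032]
holder 0.67 [233.3 459.9] [0.2044 0.3279]
holder 0.58 [268.1 435.9] [0.3733 0.2796]
block0_mid 0.81 [296.  474.9] [0.5059 0.3766]
dish 0.75 [324.3 169.2] [ 0.7271 -0.2844]
dish 0.67 [376.1 403.4] [0.7483 0.2501]
beaker 0.85 [356.  496.1] [0.6437 0.4333]
bottle 0.66 [375.3 400. ] [0.7479 0.243 ]
bottle 0.62 [230.1 157.2] [ 0.3935 -0.4794]
bottle 0.52 [297.4 302.9] [ 0.5638 -0.0158]
wrench 0.79 [293.2 119. ] [ 0.6584 -0.4485]
driver 0.94 [273.1 518.8] [0.3425 0.4818]
side [0.2254 1.271  0.9921] [ 0.1692 -0.8102 -0.5612]
vice 0.73 [257.3 280.2] [ 0.5611 -0.01
[... 1169 characters left out ...]
3 -0.1324]
grip_hinge 0.84 [ 50.9 595.4] [ 0.4958 -0.1304]
grip_mid 0.77 [ 47.5 490.7] [ 0.5636 -0.1323]
cap_mid 0.86 [289.7 422.2] [0.5643 0.0792]
holder 0.58 [285.1 600.8] [0.3292 0.0984]
dish 0.79 [381.6 257.2] [0.7558 0.2398]
{'t': 2.25, 'qpos': array([ 0.2881,  0.3586,  0.0119, -0.    , -1.2241, -0.2881]), 'qvel': array([-0.    , -0.0013, -0.0024,  0.0006, -0.0014,  0.0007]), 'joint_torque': array([ -0.0003, -58.2367,  29.331 ,   7.0027,   0.0125,  -0.    ]), 'ee_pos': array([ 0.675 , -0.    ,  0.2265]), 'tool_rot': array([ 0.7071, -0.7071, -0.    ,  0.    ]), 'force': array([-0.0065,  1.0851, -0.1909]), 'torque': array([-0.0669,  0.0113,  0.0164]), 'gripper_width': 0.08764297158702462}
```

View pics/scene0.png

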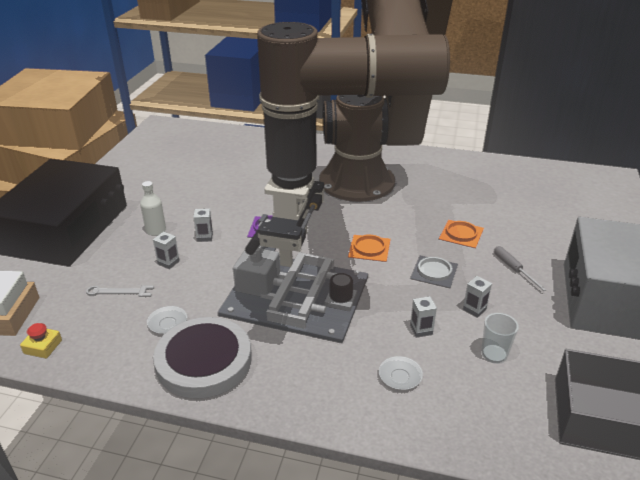

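View pics/side0.png

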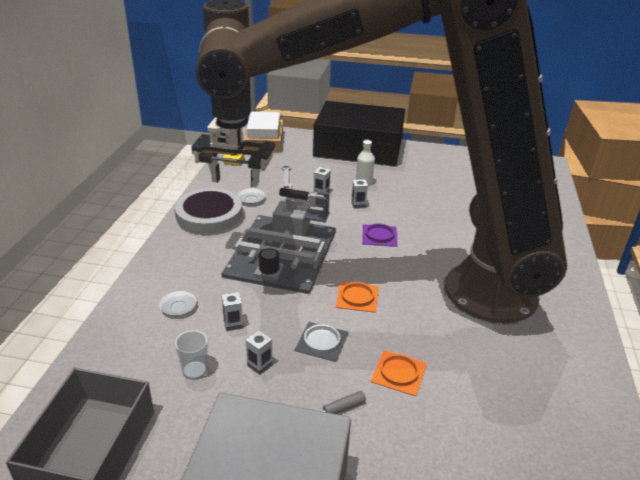

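View pics/wrist0.png

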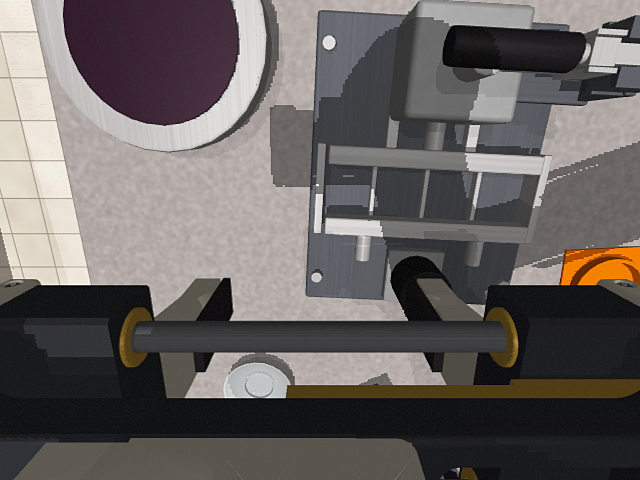

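The scene and side views show four blocks: scene px (row, col) ≈ (250,166), (224,203), (316,423) and (296,477). The grey holder is at scene (268,436). The two orange rings and one purple ring are look-alikes. The folded crank grip points towards +x over the hub, and the cap is at scene (287,341). Next I'll triangulate these.

```bash
python3 - <<'E'
from h import *
np.set_printoptions(precision=4,suppress=True)
C={n:grab(n) for n in ['scene','side']}
for n in C:
    for t in ['block0_mid','block1_mid','block2_mid','block3_mid','cap_mid','holder']:
        for m in nets.outline_of(n,t)[:8]: print(n,t,round(m['confidence'],2),m['box'],np.round(np.argwhere(m['pixels']).mean(0),1))
def T(a,b): 
    p=tri([(C['scene'],*a),(C['side'],*b)]); print(p, proj(C['scene'],p)[::-1]-a)
T((250,166),(181,321));T((224,203),(193,359));T((316,423),(311,232));T((296,477),(351,259))
T((268.1,435.9),(338.3,320.3)); T((287.3,341.1),(261.4,268.3))
T((242.4,258.5),(196.4,287.8));T((229.8,263.4),(194.6,312.5))
def crop(n,r,c,h,s,fn):
    im=C[n]['img'][r-h:r+h,c-h:c+h]; return cv2.resize(im,(400,300) if 0 else (260,260),interpolation=cv2.INTER_CUBIC)
a=np.hstack([crop('scene',*p,25,0,0) for p in [(250,166),(224,203),(316,423)]])
b=np.hstack([crop('scene',296,477,25,0,0),crop('side',181,321,25,0,0),crop('side',193,359,25,0,0)])
cv2.imwrite('pics/crops.png',cv2.cvtColor(np.vstack([a,b]),cv2.COLOR_RGB2BGR))
im=C['side']['img'][150:300,210:410]; im=cv2.resize(im,(800,600),interpolation=cv2.INTER_CUBIC)
cv2.imwrite('pics/vice_side.png',cv2.cvtColor(im,cv2.COLOR_RGB2BGR))
E
```

```text
scene block0_mid 0.89 [464.0, 274.8, 26.7, 40.5] [295.9 476.3]
scene block1_mid 0.75 [157.3, 236.0, 20.9, 31.0] [250.  165.9]
scene block2_mid 0.87 [194.5, 211.8, 17.4, 30.2] [224.9 202.5]
scene block3_mid 0.61 [410.3, 292.3, 26.6, 45.2] [316.9 422.6]
scene cap_mid 0.68 [327.1, 275.0, 25.0, 25.8] [287.4 340.3]
scene cap_mid 0.26 [242.1, 218.8, 28.9, 40.1] [243.9 252.8]
scene holder 0.83 [438.3, 220.7, 45.5, 25.1] [233.4 461.4]
scene holder 0.82 [349.9, 236.5, 42.4, 29.3] [247.5 369. ]
scene holder 0.79 [412.4, 256.4, 43.7, 29.4] [270.9 434. ]
scene holder 0.54 [242.8, 215.1, 30.0, 24.3] [228.1 252.7]
scene holder 0.22 [87.7, 284.5, 65.9, 11.4] [290.3 120.5]
side block0_mid 0.81 [246.0, 326.7, 28.0, 44.1] [352.6 258.6]
side block0_mid 0.28 [291.6, 319.4, 55.3, 40.4] [341.4 320.8]
side block1_mid 0.83 [313.3, 165.3, 15.4, 29.3] [179.5 320.9]
side block1_mid 0.45 [283.0, 166.9, 7.2, 20.9] [176.2 285.1]
side block1_mid 0.31 [158.0, 290.5, 38.7, 24.0] [302.8 176.7]
side block2_mid 0.76 [349.2, 181.7, 17.9, 27.5] [193.  358.9]
side block2_mid 0.29 [292.6, 321.7, 53.8, 39.5] [341.6 321.4]
s
[... 217 characters left out ...]
 21.5, 29.0] [261. 268.]
side cap_mid 0.42 [348.9, 180.7, 18.3, 28.0] [193.6 358.6]
side holder 0.88 [368.5, 353.0, 59.9, 44.1] [372.7 398.4]
side holder 0.79 [334.4, 282.5, 44.6, 29.2] [296.4 356.5]
side holder 0.7 [359.0, 224.6, 40.0, 20.9] [234.7 378.7]
side holder 0.63 [291.9, 320.9, 53.3, 41.4] [341.  321.6]
side holder 0.46 [258.5, 248.5, 20.2, 27.4] [261.2 268.2]
[ 0.5216 -0.3843  0.0412] [0.3436 0.1649]
[ 0.3925 -0.3386  0.042 ] [0.4505 0.2101]
[0.6042 0.2701 0.0413] [0.3139 0.2222]
[0.5073 0.381  0.0423] [-0.0296 -0.0226]
[0.3906 0.2806 0.0123] [0.3801 0.253 ]
[0.5682 0.0782 0.0527] [0.6932 0.41  ]
[ 0.563  -0.1166  0.138 ] [1.9341 0.9729]
[ 0.5002 -0.1297  0.1371] [-1.1958 -0.5735]
```

View pics/crops.png

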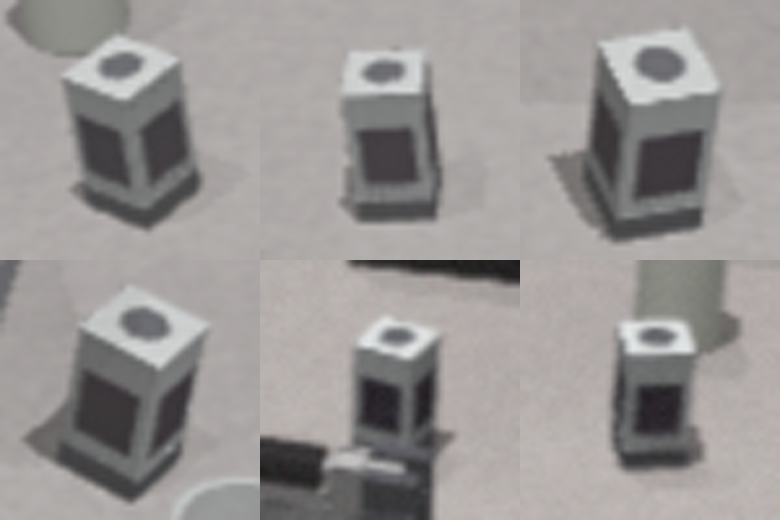

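View pics/vice_side.png

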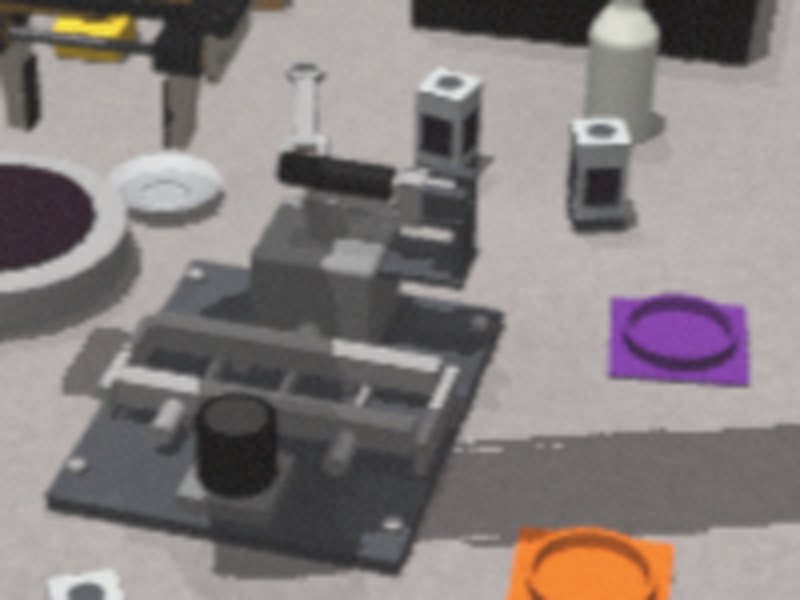

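>>> play_rows(
  moves=[
    [1,[-0.105,0.144,-0.098],[0,0,0]],
    [1,[-0.105,0.144,-0.098],[0,0,0]],
    [1,[-0.105,0.144,-0.098],[0,0,0]],
    [1,[-0.105,0.144,-0.098],[0,0,0]],
    [1,[-0.105,0.144,-0.098],[0,0,0]],
    [1,[0,0,0],[0,0,0]],
    [1,[0,0,0],[0,0,0]],
  ],
)

```text
t: 3.65
ee_pos: [0.5669, 0.0792, 0.3008]
tool_rot: [0.708, -0.707, 0.0, -0.001]
force: [-0.0, -0.2, -0.1]
gripper_width: 0.0877
```

```bash
python3 - <<'E'
from h import *
np.set_printoptions(precision=4,suppress=True)
c=grab('wrist','w1.png');print(get_obs()['ee_pos'],c['K'][0,0])
for t,z in dict(vice=0,bed=.015,hub=.138,grip_hinge=.138,grip_mid=.138,tab_top=.062,cap_mid=.053,holder=0).items():
    for m in nets.mark_of('wrist',t)[:2]: print(t,round(m['confidence'],2),np.round(m['location'],1),atz(c,*m['location'],z))
E
```

```text
[0.567  0.0788 0.3   ] 344.6893644884636
vice 0.84 [114.5 318.9] [ 0.566  -0.0217  0.    ]
bed 0.85 [119.4 317.8] [ 0.5674 -0.0154  0.015 ]
tab_top 0.71 [336.5 291.4] [0.6017 0.2581 0.062 ]
cap_mid 0.95 [201.  317.7] [0.5672 0.0782 0.053 ]
holder 0.97 [205.7 491.9] [0.3312 0.0945 0.    ]
```

View pics/w1.png

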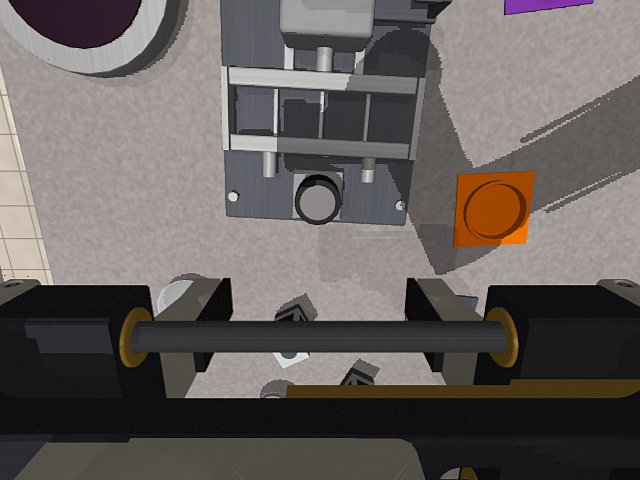

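The wrist view from above shows the cap at (200,318), the vice jaws between rows 67 and 158, and the ribs at columns ≈276, 322 and 368. I'll zoom in to fit the vice pose.

```bash
python3 - <<'E'
import cv2
im=cv2.imread('pics/w1.png')[50:240,205:455]; cv2.imwrite('pics/w1z.png',cv2.resize(im,None,fx=3.15,fy=3.15,interpolation=cv2.INTER_CUBIC))
E
```

```text
(no output)
```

View pics/w1z.png

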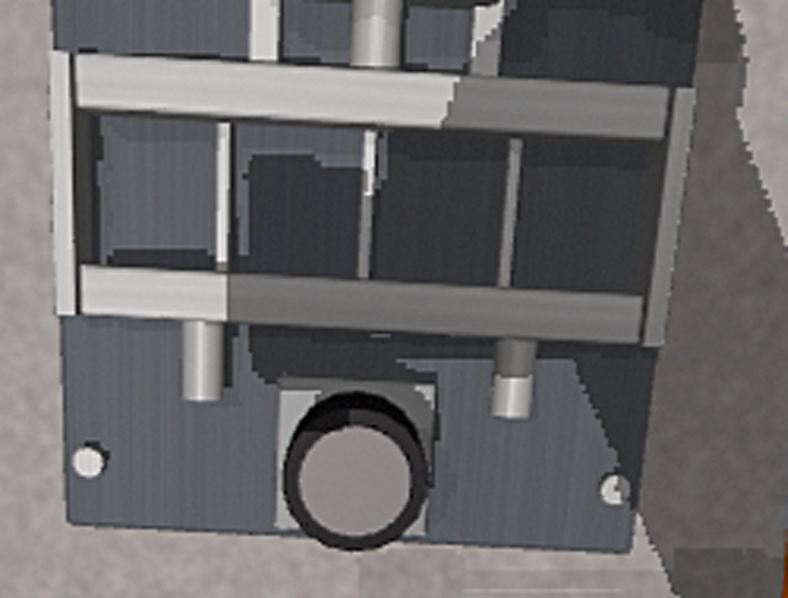

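```bash
python3 - <<'E'
from h import *
np.set_printoptions(precision=4,suppress=True)
c=grab('wrist')
def P(x,y,z): return atz(c,50+(y+.5)/3.15-.5,205+(x+.5)/3.15-.5,z)
for n,a,b,z in [('rib-54',(222,122),(222,265),.027),('rib0',(370,130),(363,278),.027),('rib54',(515,140),(505,285),.027),('mj',(77,108),(665,137),.05),('sj',(83,265),(641,296),.05),('edge',(68,522),(630,552),.015)]:
    p,q=P(*a,z),P(*b,z); d=q-p; print(n,p,q,'mid',(p+q)/2,np.degrees(np.arctan2(d[1],d[0])),np.linalg.norm(d))
print('cap',P(355,480,.076))
E
```

```text
rib-54 [ 0.6161 -0.0501  0.027 ] [0.6179 0.0002 0.027 ] mid [ 0.617  -0.0249  0.027 ] 87.9310743723427 0.05035071420781726
rib0 [ 0.5617 -0.0474  0.027 ] [0.5642 0.005  0.027 ] mid [ 0.563  -0.0212  0.027 ] 87.27450547614418 0.05242160111734729
rib54 [ 0.5082 -0.044   0.027 ] [0.5099 0.0075 0.027 ] mid [ 0.5091 -0.0182  0.027 ] 88.16532248008393 0.051554318712098944
mj [ 0.6635 -0.052   0.05  ] [ 0.459  -0.0427  0.05  ] mid [ 0.5613 -0.0474  0.05  ] 177.41122714378406 0.20469469614674363
sj [0.6653 0.0001 0.05  ] [0.4633 0.0109 0.05  ] mid [0.5643 0.0055 0.05  ] 176.95397269974546 0.20220653100887911
edge [0.6876 0.1034 0.015 ] [0.4512 0.1164 0.015 ] mid [0.5694 0.1099 0.015 ] 176.85083692287293 0.2367124792246001
cap [0.5673 0.0736 0.076 ]
```

>>> play_rows(
  moves=[
    [1,[0.034,0,0.28],[0,0,0]],
    [1,[0,0,0.28],[0,0,0]],
    [1,[0,0,0.28],[0,0,0]],
    [1,[0,0,0.28],[0,0,0]],
    [1,[0,0,0.28],[0,0,0]],
    [1,[0,0,0.2],[0,0,0]],
    [1,[0,0,0.093],[0,0,0]],
    [1,[0,0,0],[0,0,0]],
    [1,[0,0,0],[0,0,0]],
  ],
)

```text
t: 5.05
ee_pos: [0.5674, 0.0737, 0.0464]
tool_rot: [0.707, -0.707, 0.0, 0.0]
force: [-0.5, -0.3, 0.5]
gripper_width: 0.0874
```

>>> play_rows(
  moves=[
    [-1,[0,0,0],[0,0,0]],
    [-1,[0,0,0],[0,0,0]],
    [-1,[0,0,0],[0,0,0]],
    [-1,[0,0,0],[0,0,0]],
    [-1,[0,0,0],[0,0,0]],
    [-1,[0,0,0],[0,0,0]],
  ],
  force=15,
)

```text
t: 5.65
ee_pos: [0.5673, 0.0737, 0.0465]
tool_rot: [0.707, -0.707, 0.0, -0.0]
force: [-1.0, -0.5, 3.3]
gripper_width: 0.0535
```

>>> play_rows(
  moves=[
    [-1,[0,0,-0.2],[0,0,0]],
    [-1,[0,0,-0.28],[0,0,0]],
    [-1,[0,0,-0.28],[0,0,0]],
    [-1,[0,0,-0.28],[0,0,0]],
    [-1,[-0.2,0.14,0],[0,0,0]],
    [-1,[-0.2,0.14,0],[0,0,0]],
    [-1,[-0.2,0.14,0],[0,0,0]],
    [-1,[-0.2,0.14,0],[0,0,0]],
    [-1,[-0.2,0.14,0],[0,0,0]],
    [-1,[-0.2,0.14,0],[0,0,0]],
    [-1,[-0.2,0.14,0],[0,0,0]],
    [-1,[-0.2,0.14,0],[0,0,0]],
  ],
)

```text
t: 6.85
ee_pos: [0.3978, 0.3145, 0.2021]
tool_rot: [-0.707, 0.707, 0.0, -0.0]
force: [0.4, 0.2, -0.1]
gripper_width: 0.0541
```

```bash
python3 - <<'E'
from h import *
np.set_printoptions(precision=4,suppress=True)
c=grab('wrist','w2.png');print(get_obs()['ee_pos'],get_obs()['gripper_width'])
for m in nets.mark_of('wrist','holder')[:4]: print(round(m['confidence'],2),np.round(m['location'],1),atz(c,*m['location'],0))
for m in nets.mark_of('wrist','block0_mid')[:4]: print('b',round(m['confidence'],2),np.round(m['location'],1),atz(c,*m['location'],.04))
E
```

```text
[0.3962 0.3179 0.2022] 0.05370227490009697
0.85 [173.8 329.6] [0.3853 0.2758 0.    ]
0.84 [224.4 496.9] [0.2036 0.3299 0.    ]
b 0.73 [282.  209.6] [0.5071 0.3799 0.04  ]
b 0.47 [345.9 360.5] [0.3515 0.4547 0.04  ]
```

View pics/w2.png

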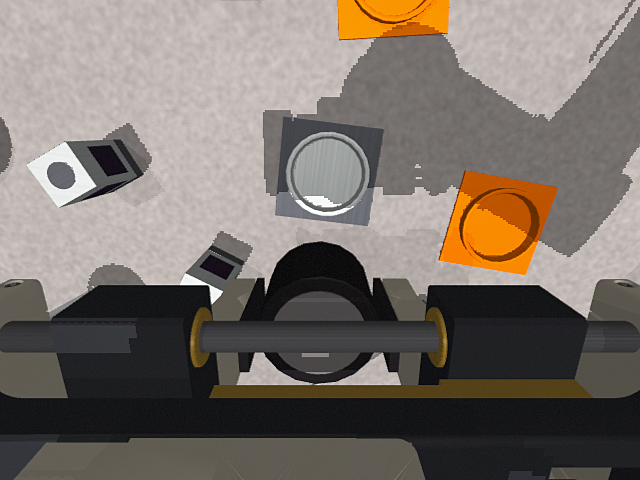

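```bash
python3 - <<'E'
from h import *
np.set_printoptions(precision=4,suppress=True)
c=grab('wrist')
print(atz(c,173.5,328,.016),atz(c,171.5,328.3,.003),atz(c,132,329,.016),atz(c,215,328,.016),atz(c,173,286,.016),atz(c,173,370,.016),get_obs()['ee_pos'])
E
```

```text
[0.3876 0.2741 0.016 ] [0.3869 0.2736 0.003 ] [0.3871 0.2348 0.016 ] [0.3871 0.3163 0.016 ] [0.4291 0.2738 0.016 ] [0.346  0.2735 0.016 ] [0.3983 0.3141 0.2019]
```

>>> play_rows(
  moves=[
    [-1,[0.133,0.038,0.1],[0,0,0]],
    [-1,[0.133,0.037,0.2],[0,0,0]],
    [-1,[0,0,0.23],[0,0,0]],
    [-1,[0,0,0.23],[0,0,0]],
    [-1,[0,0,0.2],[0,0,0]],
    [-1,[0,0,0.14],[0,0,0]],
    [-1,[0,0,0.07],[0,0,0]],
    [-1,[0,0,0.033],[0,0,0]],
    [-1,[0,0,0],[0,0,0]],
    [-1,[0,0,0],[0,0,0]],
  ],
)

```text
t: 8.05
ee_pos: [0.3883, 0.2742, 0.0225]
tool_rot: [-0.707, 0.707, 0.0, 0.001]
force: [-0.5, 0.5, -0.1]
gripper_width: 0.0536
```

>>> play_rows(
  moves=[
    [1,[0,0,0],[0,0,0]],
    [1,[0,0,0],[0,0,0]],
    [1,[0,0,0],[0,0,0]],
    [1,[0,0,-0.1],[0,0,0]],
    [1,[0,0,-0.2],[0,0,0]],
    [1,[0,0,-0.3],[0,0,0]],
    [1,[0,0,-0.3],[0,0,0]],
    [1,[-0.2,0,-0.3],[0,0,0]],
    [1,[-0.2,0,-0.2],[0,0,0]],
    [1,[0,0,0],[0,0,0]],
    [1,[0,0,0],[0,0,0]],
  ],
)

```text
t: 9.15
ee_pos: [0.3874, 0.332, 0.2286]
tool_rot: [0.707, -0.707, -0.0, -0.0]
force: [0.6, 0.6, -0.6]
gripper_width: 0.0873
```

```bash
python3 - <<'E'
from h import *
np.set_printoptions(precision=4,suppress=True)
c=grab('wrist','w3.png');print(get_obs()['ee_pos'],get_obs()['gripper_width'])
for m in nets.mark_of('wrist','cap_mid')[:2]: print(round(m['confidence'],2),np.round(m['location'],1),atz(c,*m['location'],.027))
s=grab('side'); im=s['img'][270:420,170:370]; cv2.imwrite('pics/s3.png',cv2.cvtColor(cv2.resize(im,(800,600),interpolation=cv2.INTER_CUBIC),cv2.COLOR_RGB2BGR))
E
```

```text
[0.3871 0.331  0.2276] 0.08763384256559743
0.72 [156.  317.1] [0.388  0.2755 0.027 ]
```

View pics/w3.png

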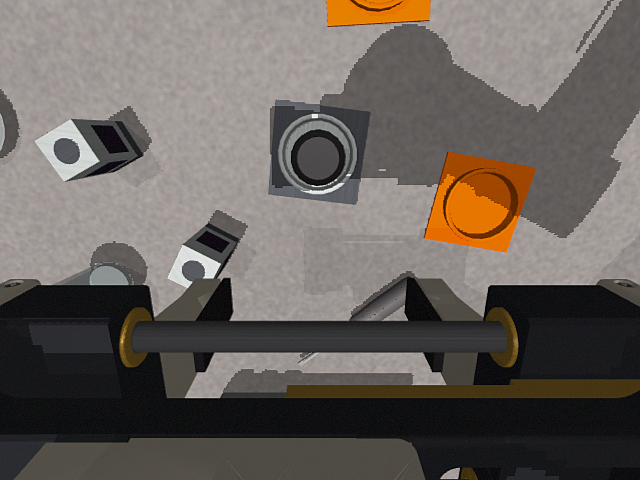

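View pics/s3.png

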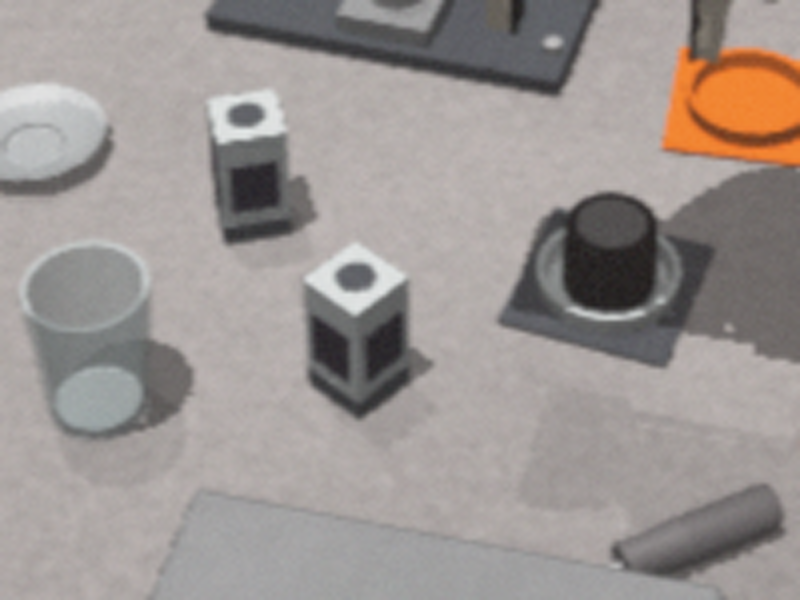

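The cap sits upright inside the grey ring at wrist px (156,317), measured (0.388,0.2755) against the holder at (0.387,0.2745). Two blocks are visible, with tops at about (150,66) and (270,193).

```bash
cat >> h.py <<'E'
def blocktop(c,xy,ztop=.08,thr=190,rad=.04):
    im=c['img'].astype(int); g=im.min(2)
    u=proj(c,[xy[0],xy[1],ztop]); r0,c0=int(u[1]),int(u[0])
    pts=[]
    for r in range(max(0,r0-60),min(480,r0+60)):
        for q in range(max(0,c0-60),min(640,c0+60)):
            if g[r,q]>thr:
                p=atz(c,r,q,ztop)
                if np.hypot(p[0]-xy[0],p[1]-xy[1])<rad: pts.append((r,q))
    m=np.zeros(g.shape,np.uint8)
    for r,q in pts: m[r,q]=1
    n,l,st,ce=cv2.connectedComponentsWithStats(m)
    k=1+np.argmax(st[1:,4]); pp=np.argwhere(l==k)
    w=np.array([atz(c,r,q,ztop)[:2] for r,q in pp])*1000
    rect=cv2.minAreaRect(w.astype(np.float32))
    return np.array(rect[0])/1000,rect[1],rect[2]
E
python3 - <<'E'
from h import *
c=grab('wrist')
for p in [(0.604,.270),(.507,.381)]:
  for t in (170,190,210):
    print(t,blocktop(c,p,thr=t))
E
```

```text
170 (array([0.60469446, 0.26787338]), (39.42841339111328, 39.22367858886719), 27.266868591308594)
190 (array([0.60471313, 0.26783505]), (38.64989471435547, 39.11433792114258), 27.19118309020996)
210 (array([0.59908832, 0.26506998]), (25.851579666137695, 38.357383728027344), 27.82467269897461)
170 (array([0.50686411, 0.37949966]), (38.95339584350586, 39.26469802856445), 60.68877029418945)
190 (array([0.5067626 , 0.37958936]), (38.88478469848633, 39.020790100097656), 60.901634216308594)
210 (array([0.50696732, 0.37954373]), (38.20841598510742, 38.538394927978516), 60.67716598510742)
```

>>> play_rows(
  moves=[
    [1,[0.0702,-0.2418,0.075],[0,0,0]],
    [1,[0.0702,-0.2418,0.075],[0,0,0]],
    [1,[0.0702,-0.2418,0.075],[0,0,0]],
    [1,[0.0702,-0.2418,0.075],[0,0,0]],
    [1,[0.0702,-0.2418,0.075],[0,0,0]],
    [1,[0.0702,-0.2418,0.075],[0,0,0]],
    [1,[0,0,0.1],[0,0,-0.0378]],
    [1,[0,0,0.1],[0,0,-0.0378]],
    [1,[0,0,0.1],[0,0,-0.0378]],
    [1,[0,0,0],[0,0,-0.0378]],
    [1,[0,0,0],[0,0,0]],
    [1,[0,0,0],[0,0,0]],
  ],
)

```text
t: 10.55
ee_pos: [0.6053, 0.2678, 0.1154]
tool_rot: [0.853, -0.522, -0.0, 0.0]
force: [-0.1, -0.7, 0.0]
gripper_width: 0.0876
```

```bash
cat >> h.py <<'E'
def st():
    o=get_obs(); M=R.from_quat(o['tool_rot']).as_matrix()
    print('t',round(o['t'],2),'p',np.round(o['ee_pos'],4),'yang',round(np.degrees(np.arctan2(M[1,1],M[0,1])),2),'tilt',np.round(M[:2,2],4),'q',np.round(o['qpos'],2),'w',round(o['gripper_width'],4)); return o,M
def delta(target):
    o,M=st(); d=M.T@(np.array(target)-o['ee_pos'])/.15; print('tool frac',np.round(d,3)); return d
E
python3 - <<'E'
from h import *
delta((.6047,.2679,.043)); c=grab('side'); cv2.imwrite('pics/s4.png',cv2.cvtColor(cv2.resize(c['img'][220:400,130:370],(800,600)),cv2.COLOR_RGB2BGR))
E
```

```text
t 10.55 p [0.6053 0.2678 0.1154] yang -153.0 tilt [-0.0005 -0.0005] q [ 0.71  0.42 -0.16  0.   -0.99 -0.24] w 0.0876
tool frac [-0.002  0.003  0.483]
```

View pics/s4.png

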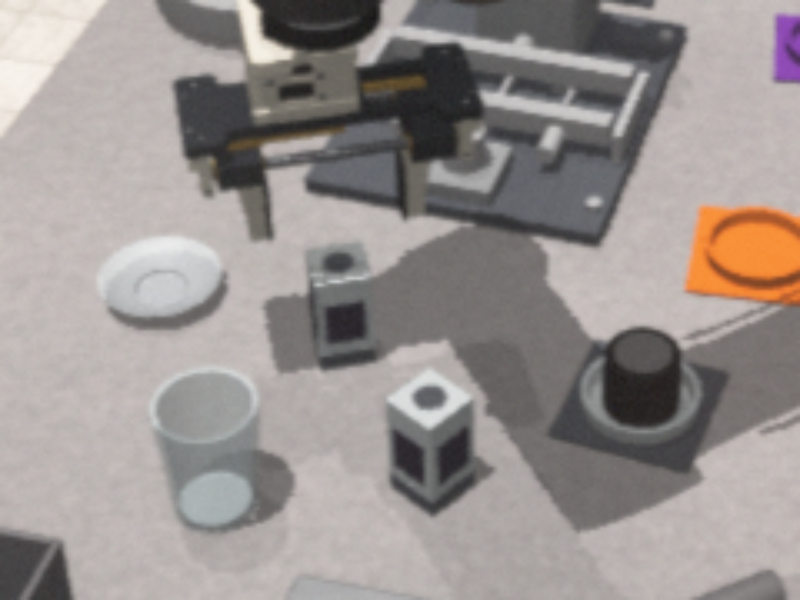

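The gripper straddles block C, whose top is at (258,340) in this view. Now I'll go down and grip it.

>>> play_rows(
  moves=[
    [1,[0,0,0.15],[0,0,0]],
    [1,[0,0,0.2],[0,0,0]],
    [1,[0,0,0.13],[0,0,0]],
    [1,[0,0,0],[0,0,0]],
    [-1,[0,0,0],[0,0,0]],
    [-1,[0,0,0],[0,0,0]],
    [-1,[0,0,0],[0,0,0]],
    [-1,[0,0,0],[0,0,0]],
    [-1,[0,0,0],[0,0,0]],
    [-1,[0,0,0],[0,0,0]],
    [-1,[0,0,0],[0,0,0]],
  ],
  force=25,
)

```text
t: 11.7
ee_pos: [0.6054, 0.2684, 0.0439]
tool_rot: [0.854, -0.521, 0.0, -0.0]
force: [-0.6, 0.3, 0.5]
gripper_width: 0.04
```

```bash
python3 - <<'E'
from h import *
delta((.6439,-.025,.2)); 
E
```

```text
t 11.7 p [0.6054 0.2684 0.0439] yang -152.78 tilt [0.0003 0.0001] q [ 0.71  0.49 -0.23  0.   -0.85 -0.24] w 0.04
tool frac [ 1.856  0.666 -1.041]
```

>>> play_rows(
  moves=[
    [-1,[0,0,-0.2],[0,0,0]],
    [-1,[0,0,-0.28],[0,0,0]],
    [-1,[0,0,-0.28],[0,0,0]],
    [-1,[0,0,-0.28],[0,0,0]],
    [-1,[0,0,0],[0,0,0.0417]],
    [-1,[0,0,0],[0,0,0.0417]],
    [-1,[0,0,0],[0,0,0.0417]],
    [-1,[0,0,0],[0,0,0.0417]],
    [-1,[0.2426,-0.044,0],[0,0,0]],
    [-1,[0.2426,-0.044,0],[0,0,0]],
    [-1,[0.2426,-0.044,0],[0,0,0]],
    [-1,[0.2426,-0.044,0],[0,0,0]],
  ],
)

```text
t: 12.9
ee_pos: [0.6241, 0.1203, 0.1992]
tool_rot: [-0.69, 0.724, 0.0, -0.0]
force: [0.4, 0.4, -1.9]
gripper_width: 0.0398
```

>>> play_rows(
  moves=[
    [-1,[0.2426,-0.044,0],[0,0,0]],
    [-1,[0.2426,-0.044,0],[0,0,0]],
    [-1,[0.2426,-0.044,0],[0,0,0]],
    [-1,[0.2426,-0.044,0],[0,0,0]],
    [-1,[0,0,0],[0,0,0]],
    [-1,[0,0,0],[0,0,0]],
    [-1,[0,0,0],[0,0,0]],
  ],
)

```text
t: 13.6
ee_pos: [0.6436, -0.0247, 0.1994]
tool_rot: [-0.69, 0.724, 0.0, -0.0]
force: [0.1, 0.6, -2.5]
gripper_width: 0.0399
```

```bash
python3 - <<'E'
from h import *
delta((.6439,-.025,.0595)); c=grab('wrist','w5.png')
E
```

```text
t 13.6 p [ 0.6436 -0.0247  0.1994] yang 177.19 tilt [-0.0006  0.0002] q [ 0.26  0.33 -0.1  -0.   -1.15 -0.31] w 0.0399
tool frac [ 0.002 -0.003  0.933]
```

View pics/w5.png

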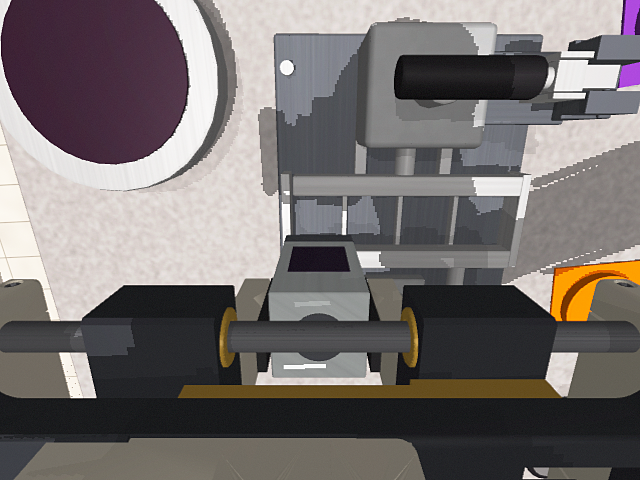

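>>> play_rows(
  moves=[
    [-1,[0,0,0.25],[0,0,0]],
    [-1,[0,0,0.25],[0,0,0]],
    [-1,[0,0,0.2],[0,0,0]],
    [-1,[0,0,0.1],[0,0,0]],
    [-1,[0,0,0.08],[0,0,0]],
    [-1,[0,0,0.053],[0,0,0]],
    [-1,[0,0,0],[0,0,0]],
    [-1,[0,0,0],[0,0,0]],
  ],
)

```text
t: 14.45
ee_pos: [0.6444, -0.0246, 0.0606]
tool_rot: [-0.69, 0.724, -0.0, 0.0]
force: [0.3, -0.8, -2.4]
gripper_width: 0.04
```

```bash
python3 - <<'E'
from h import *
o,_=st(); print(o['force']); c=grab('side'); cv2.imwrite('pics/s6.png',cv2.cvtColor(cv2.resize(c['img'][160:310,190:390],(800,600)),cv2.COLOR_RGB2BGR))
E
```

```text
t 14.45 p [ 0.6444 -0.0246  0.0606] yang 177.22 tilt [0.0012 0.0002] q [ 0.26  0.45 -0.26  0.   -0.86 -0.31] w 0.04
[ 0.27168604 -0.784277   -2.43957121]
```

View pics/s6.png

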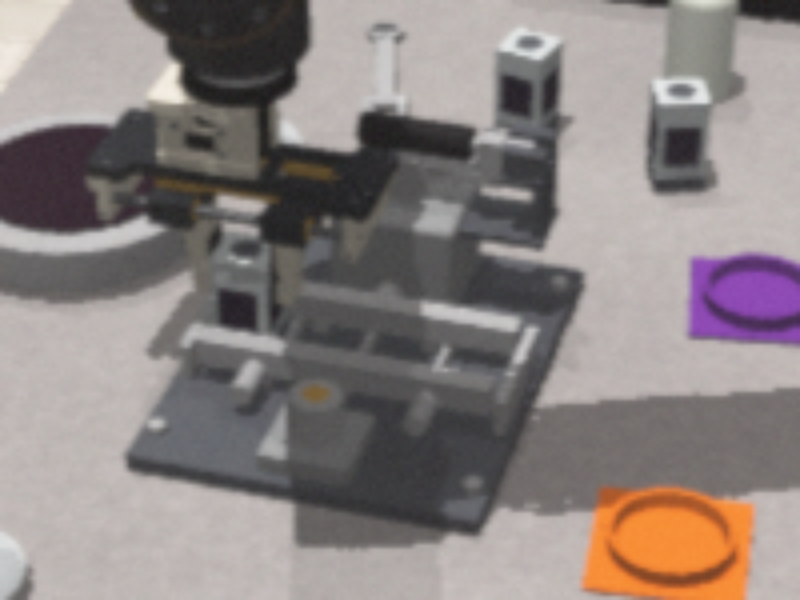

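>>> play_rows(
  moves=[
    [-1,[0,0,0.01],[0,0,0]],
    [-1,[0,0,0],[0,0,0]],
    [1,[0,0,0],[0,0,0]],
    [1,[0,0,0],[0,0,0]],
    [1,[0,0,0],[0,0,0]],
    [1,[0,0,-0.1],[0,0,0]],
    [1,[0,0,-0.2],[0,0,0]],
    [1,[0,0,-0.3],[0,0,0]],
    [1,[0,0,-0.3],[0,0,0]],
    [1,[0,0,-0.1],[0,0,0]],
  ],
)

```text
t: 15.5
ee_pos: [0.6461, -0.0251, 0.2143]
tool_rot: [-0.69, 0.724, -0.003, 0.003]
force: [1.6, -0.1, -1.0]
gripper_width: 0.0868
```

```bash
python3 - <<'E'
from h import *
d=delta((.5068,.3796,.2)); c=grab('side'); cv2.imwrite('pics/s7.png',cv2.cvtColor(cv2.resize(c['img'][160:400,190:390],(500,600)),cv2.COLOR_RGB2BGR))
E
```

```text
t 15.5 p [ 0.6461 -0.0251  0.2143] yang 177.23 tilt [0.0078 0.0004] q [ 0.26  0.32 -0.08  0.   -1.17 -0.31] w 0.0868
tool frac [-2.65   1.059  0.089]
```

View pics/s7.png

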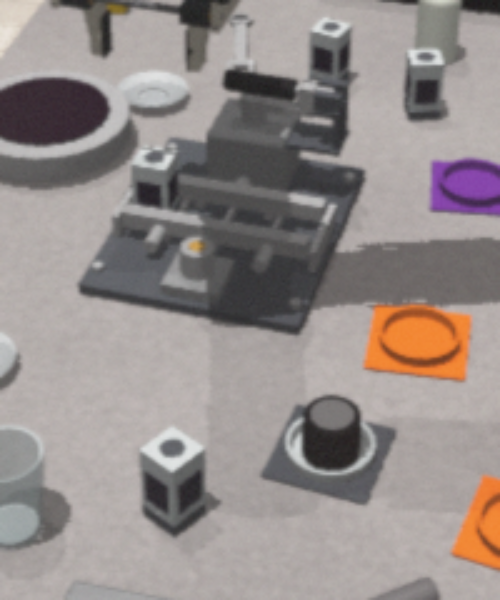

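Block C stands in the end place, with its top at (157,155) in this crop. On to D.

>>> play_rows(
  moves=[
    [1,[-0.241,0.0963,0],[0,0,0]],
    [1,[-0.241,0.0963,0],[0,0,0]],
    [1,[-0.241,0.0963,0],[0,0,0]],
    [1,[-0.241,0.0963,0],[0,0,0]],
    [1,[-0.241,0.0963,0],[0,0,0]],
    [1,[-0.241,0.0963,0],[0,0,0]],
    [1,[-0.241,0.0963,0],[0,0,0]],
    [1,[-0.241,0.0963,0],[0,0,0]],
    [1,[-0.241,0.0963,0],[0,0,0]],
    [1,[-0.241,0.0963,0],[0,0,0]],
    [1,[-0.241,0.0963,0],[0,0,0]],
  ],
)

```text
t: 16.65
ee_pos: [0.5038, 0.3812, 0.2082]
tool_rot: [-0.69, 0.724, 0.0, -0.0]
force: [0.9, 0.2, 0.4]
gripper_width: 0.0879
```

>>> play_rows(
  moves=[
    [1,[0,0,0.15],[0,0,0.0367]],
    [1,[0,0,0.15],[0,0,0.0367]],
    [1,[0,0,0.15],[0,0,0.0367]],
    [1,[0,0,0.1],[0,0,0.0367]],
    [1,[0,0,0],[0,0,0]],
    [1,[0,0,0],[0,0,0]],
    [1,[0,0,0],[0,0,0]],
  ],
)

```text
t: 17.35
ee_pos: [0.5051, 0.3804, 0.127]
tool_rot: [-0.507, 0.862, 0.0, 0.001]
force: [0.2, -0.2, -0.5]
gripper_width: 0.0869
```

```bash
python3 - <<'E'
from h import *
d=delta((.5068,.3796,.043)); s=grab('side'); w=grab('wrist')
cv2.imwrite('pics/s8.png',cv2.cvtColor(np.hstack([cv2.resize(s['img'][260:420,170:370],(400,320)),cv2.resize(w['img'],(400,320))]),cv2.COLOR_RGB2BGR))
E
```

```text
t 17.35 p [0.5051 0.3804 0.127 ] yang 150.93 tilt [0.0012 0.0012] q [ 0.95  0.37 -0.22  0.   -0.98 -1.46] w 0.0869
tool frac [-0.    -0.012  0.56 ]
```

View pics/s8.png

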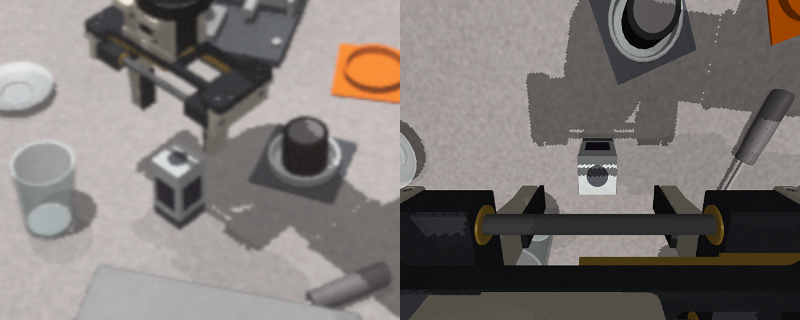

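>>> play_rows(
  moves=[
    [1,[0,-0.012,0.18],[0,0,0]],
    [1,[0,0,0.23],[0,0,0]],
    [1,[0,0,0.147],[0,0,0]],
    [1,[0,0,0],[0,0,0]],
    [-1,[0,0,0],[0,0,0]],
    [-1,[0,0,0],[0,0,0]],
    [-1,[0,0,0],[0,0,0]],
    [-1,[0,0,0],[0,0,0]],
    [-1,[0,0,0],[0,0,0]],
    [-1,[0,0,0],[0,0,0]],
    [-1,[0,0,0],[0,0,0]],
  ],
)

```text
t: 18.55
ee_pos: [0.5063, 0.3791, 0.0424]
tool_rot: [-0.506, 0.863, 0.0, 0.0]
force: [-0.3, -0.4, 1.7]
gripper_width: 0.0401
```

>>> play_rows(
  moves=[
    [-1,[0,0,-0.2],[0,0,0]],
    [-1,[0,0,-0.28],[0,0,0]],
    [-1,[0,0,-0.28],[0,0,0]],
    [-1,[0,0,-0.28],[0,0,0]],
    [-1,[0,0,0],[0,0,-0.0365]],
    [-1,[0,0,0],[0,0,-0.0365]],
    [-1,[0,0,0],[0,0,-0.0365]],
    [-1,[0,0,0],[0,0,-0.0365]],
    [-1,[0,0,0],[0,0,0]],
    [-1,[0,0,0],[0,0,0]],
  ],
)

```text
t: 19.55
ee_pos: [0.5058, 0.3788, 0.1976]
tool_rot: [-0.687, 0.726, 0.0, -0.001]
force: [-0.2, -0.1, -3.2]
gripper_width: 0.0402
```

```bash
python3 - <<'E'
from h import *
d=delta((.4811,-.0170,.2))
E
```

```text
t 19.55 p [0.5058 0.3788 0.1976] yang 176.85 tilt [-0.001  -0.0008] q [ 0.95  0.31 -0.13 -0.   -1.13 -1.01] w 0.0402
tool frac [ 2.643  0.02  -0.014]
```

>>> play_rows(
  moves=[
    [-1,[0.2403,0.002,0],[0,0,-0.002]],
    [-1,[0.2403,0.002,0],[0,0,0]],
    [-1,[0.2403,0.002,0],[0,0,0]],
    [-1,[0.2403,0.002,0],[0,0,0]],
    [-1,[0.2403,0.002,0],[0,0,0]],
    [-1,[0.2403,0.002,0],[0,0,0]],
    [-1,[0.2403,0.002,0],[0,0,0]],
    [-1,[0.2403,0.002,0],[0,0,0]],
    [-1,[0.2403,0.002,0],[0,0,0]],
    [-1,[0.2403,0.002,0],[0,0,0]],
    [-1,[0.2403,0.002,0],[0,0,0]],
    [-1,[0,0,0],[0,0,0]],
  ],
)

```text
t: 20.75
ee_pos: [0.4836, -0.0201, 0.1982]
tool_rot: [-0.689, 0.725, 0.0, -0.0]
force: [0.2, 0.6, -3.3]
gripper_width: 0.0401
```

>>> play_rows(
  moves=[
    [-1,[0,0,0],[0,0,0]],
    [-1,[0,0,0],[0,0,0]],
  ],
)

```text
t: 20.95
ee_pos: [0.4848, -0.0165, 0.1983]
tool_rot: [-0.69, 0.723, 0.0, 0.0]
force: [0.4, -0.2, -2.4]
gripper_width: 0.0397
```

```bash
python3 - <<'E'
from h import *
d=delta((.4811,-.0170,.0576));w=grab('wrist','w9.png')
E
```

```text
t 20.95 p [ 0.4848 -0.0165  0.1983] yang 177.33 tilt [0.0002 0.0002] q [ 0.37  0.06 -0.44 -0.   -1.07 -0.42] w 0.0397
tool frac [0.005 0.025 0.938]
```

View pics/w9.png

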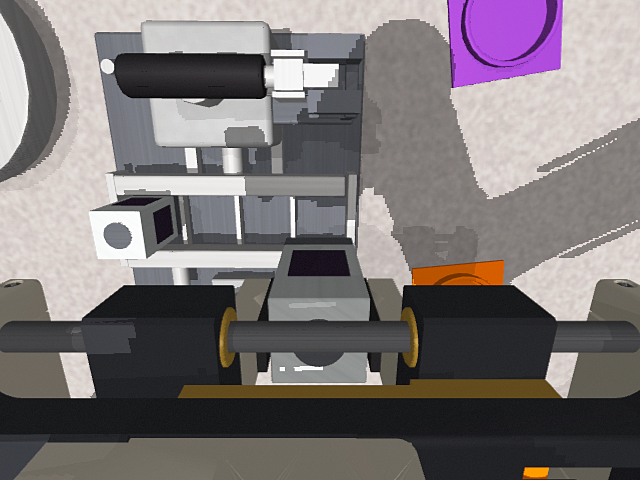

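>>> play_rows(
  moves=[
    [-1,[0.005,0.025,0.25],[0,0,0]],
    [-1,[0,0,0.25],[0,0,0]],
    [-1,[0,0,0.2],[0,0,0]],
    [-1,[0,0,0.1],[0,0,0]],
    [-1,[0,0,0.08],[0,0,0]],
    [-1,[0,0,0.058],[0,0,0]],
    [-1,[0,0,0],[0,0,0]],
    [-1,[0,0,0],[0,0,0]],
    [-1,[0,0,0],[0,0,0]],
  ],
)

```text
t: 21.9
ee_pos: [0.4813, -0.0171, 0.0579]
tool_rot: [-0.691, 0.723, -0.0, 0.0]
force: [0.6, 0.1, -3.4]
gripper_width: 0.04
```

```bash
python3 - <<'E'
from h import *
o,_=st(); print(o['force']); c=grab('side'); cv2.imwrite('pics/s10.png',cv2.cvtColor(cv2.resize(c['img'][160:310,190:390],(800,600)),cv2.COLOR_RGB2BGR))
E
```

```text
t 21.9 p [ 0.4813 -0.0171  0.0579] yang 177.43 tilt [0.0007 0.0003] q [ 0.37  0.23 -0.62 -0.   -0.72 -0.42] w 0.04
[ 0.63860672  0.06424062 -3.39891245]
```

View pics/s10.png

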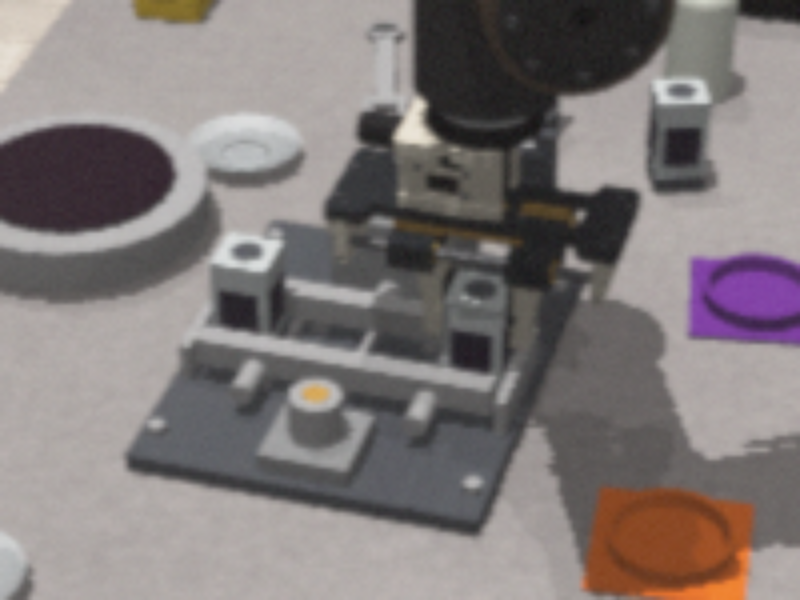

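>>> play_rows(
  moves=[
    [1,[0,0,0],[0,0,0]],
    [1,[0,0,0],[0,0,0]],
    [1,[0,0,0],[0,0,0]],
    [1,[0,0,-0.15],[0,0,0]],
    [1,[0,0,-0.28],[0,0,0]],
    [1,[0,0,-0.3],[0,0,0]],
    [1,[0,0,-0.3],[0,0,0]],
    [1,[0,0,-0.25],[0,0,0]],
    [1,[0.25,0,0],[0,0,0]],
    [1,[0.25,0,0],[0,0,0]],
    [1,[0.25,0,0],[0,0,0]],
    [1,[0.25,0,0],[0,0,0]],
  ],
)

```text
t: 23.15
ee_pos: [0.4739, -0.1687, 0.2501]
tool_rot: [-0.691, 0.723, -0.0, 0.0]
force: [0.9, 1.3, -0.1]
gripper_width: 0.0874
```

>>> play_rows(
  moves=[
    [1,[0.25,0,0],[0,0,0]],
    [1,[0.25,0,0],[0,0,0]],
    [1,[0,0,0],[0,0,0]],
    [1,[0,0,0],[0,0,0]],
    [1,[0,0,0],[0,0,0]],
  ],
)

```text
t: 23.65
ee_pos: [0.4707, -0.2419, 0.2496]
tool_rot: [-0.691, 0.723, 0.0, 0.0]
force: [-0.2, 0.1, 0.4]
gripper_width: 0.0878
```

```bash
python3 - <<'E'
from h import *
st();w=grab('wrist','w11.png')
for p in [(0.522,-.384),(.3925,-.339)]:
  for t in (150,170,190,210):
   try: print(t,blocktop(w,p,thr=t))
   except Exception as e: print(e)
c=grab('side'); cv2.imwrite('pics/s11.png',cv2.cvtColor(cv2.resize(c['img'][160:310,190:390],(800,600)),cv2.COLOR_RGB2BGR))
E
```

```text
t 23.65 p [ 0.4707 -0.2419  0.2496] yang 177.41 tilt [0.0001 0.0001] q [-0.1   0.1  -0.27 -0.   -1.2   0.06] w 0.0878
150 (array([ 0.521612 , -0.3839115]), (79.8031234741211, 79.18763732910156), 81.99556732177734)
170 (array([ 0.52136945, -0.38721268]), (39.292633056640625, 43.463436126708984), 74.20093536376953)
190 (array([ 0.519375  , -0.38667007]), (39.23975372314453, 39.27781295776367), 74.34344482421875)
210 (array([ 0.51942767, -0.38663519]), (39.135562896728516, 39.189598083496094), 74.35663604736328)
150 (array([ 0.39166327, -0.34071179]), (38.818546295166016, 38.46317672729492), 17.602703094482422)
170 (array([ 0.35855591, -0.34812619]), (8.29861068725586, 15.63028335571289), 15.256196975708008)
attempt to get argmax of an empty sequence
attempt to get argmax of an empty sequence
```

View pics/w11.png

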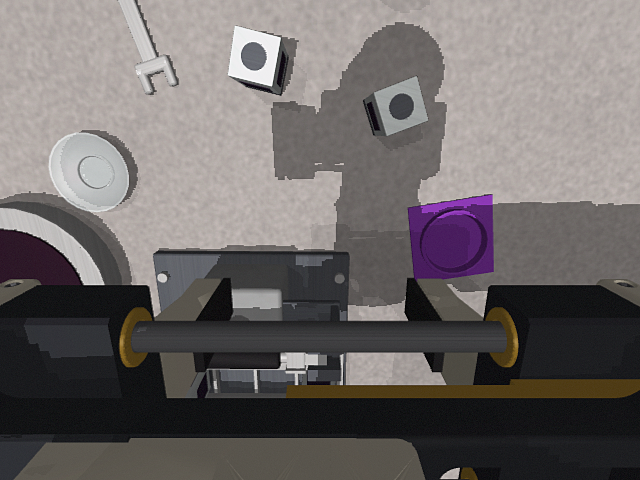

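View pics/s11.png

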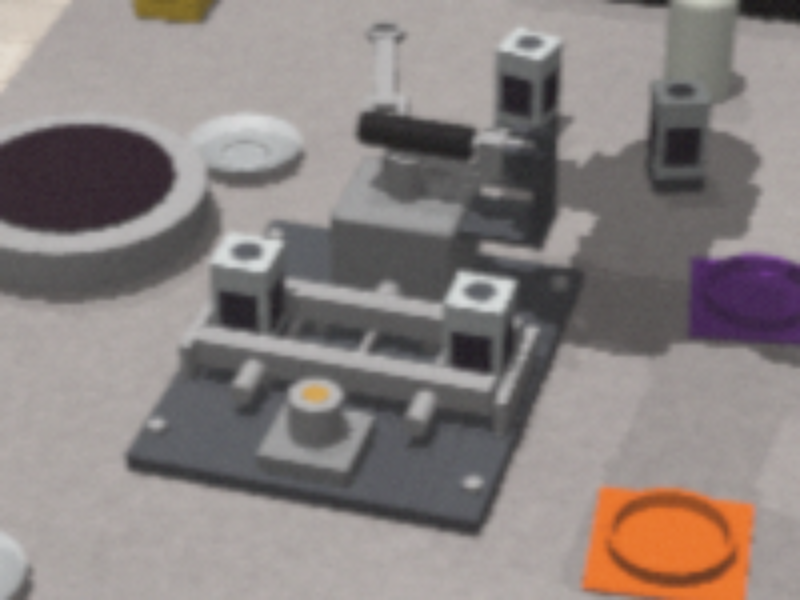

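>>> play_rows(
  moves=[
    [1,[0.237,-0.092,0.1],[0,0,0]],
    [1,[0.237,-0.092,0.1],[0,0,0]],
    [1,[0.237,-0.092,0.1],[0,0,0]],
    [1,[0.238,-0.092,0.1],[0,0,0.044]],
    [1,[0,0,0.1],[0,0,0.044]],
    [1,[0,0,0.1],[0,0,0.044]],
    [1,[0,0,0.1],[0,0,0.044]],
    [1,[0,0,0.1],[0,0,0.044]],
    [1,[0,0,0],[0,0,0.044]],
    [1,[0,0,0],[0,0,0.044]],
    [1,[0,0,0],[0,0,0.044]],
    [1,[0,0,0],[0,0,0.044]],
  ],
)

```text
t: 24.95
ee_pos: [0.5202, -0.3859, 0.1297]
tool_rot: [-0.138, 0.99, -0.0, 0.0]
force: [-0.4, -1.4, 1.0]
gripper_width: 0.0876
```

>>> play_rows(
  moves=[
    [1,[0,0,0],[0,0,0.044]],
    [1,[0,0,0],[0,0,0.044]],
    [1,[0,0,0],[0,0,0.044]],
    [1,[0,0,0],[0,0,0.044]],
    [1,[0,0,0],[0,0,0]],
    [1,[0,0,0],[0,0,0]],
  ],
)

```text
t: 25.55
ee_pos: [0.52, -0.3862, 0.1297]
tool_rot: [0.133, 0.991, -0.0, 0.0]
force: [0.5, -0.2, 0.2]
gripper_width: 0.0879
```

```bash
python3 - <<'E'
from h import *
d=delta((.5194,-.3866,.043)); s=grab('scene'); w=grab('wrist')
cv2.imwrite('pics/s12.png',cv2.cvtColor(np.hstack([cv2.resize(s['img'][140:300,80:280],(400,320)),cv2.resize(w['img'],(400,320))]),cv2.COLOR_RGB2BGR))
E
```

```text
t 25.55 p [ 0.52   -0.3862  0.1297] yang 74.75 tilt [ 0.0002 -0.0001] q [-0.34  0.39 -0.18 -0.   -1.01 -1.5 ] w 0.0879
tool frac [ 0.003 -0.003  0.578]
```

View pics/s12.png

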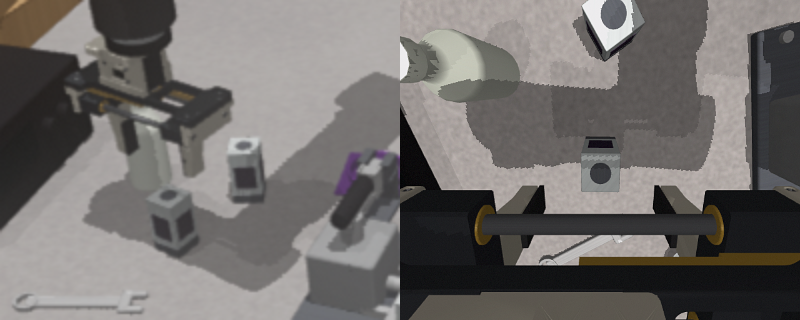

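```bash
python3 - <<'E'
from h import *
w=grab('scene')
for z in (0,.06,.1): print([np.round(atz(w,r,c,z)[:2],3) for r,c in [(213,126),(170,120),(257,66)]])
E
```

```text
[array([ 0.337, -0.605]), array([ 0.116, -0.747]), array([ 0.563, -0.654])]
[array([ 0.417, -0.549]), array([ 0.21 , -0.682]), array([ 0.629, -0.595])]
[array([ 0.47 , -0.512]), array([ 0.272, -0.639]), array([ 0.673, -0.556])]
```

>>> play_rows(
  moves=[
    [1,[0,0,0.18],[0,0,0]],
    [1,[0,0,0.2],[0,0,0]],
  ],
)

```text
t: 25.9
ee_pos: [0.5206, -0.3873, 0.0733]
tool_rot: [0.134, 0.991, -0.0, 0.002]
force: [0.4, 0.5, -0.6]
gripper_width: 0.0878
```

>>> play_rows(
  moves=[
    [1,[0,0,0.15],[0,0,0]],
    [1,[0,0,0.048],[0,0,0]],
    [1,[0,0,0],[0,0,0]],
    [1,[0,0,0],[0,0,0]],
    [-1,[0,0,0],[0,0,0]],
    [-1,[0,0,0],[0,0,0]],
    [-1,[0,0,0],[0,0,0]],
    [-1,[0,0,0],[0,0,0]],
    [-1,[0,0,0],[0,0,0]],
    [-1,[0,0,0],[0,0,0]],
    [-1,[0,0,0],[0,0,0]],
  ],
)

```text
t: 27.0
ee_pos: [0.5196, -0.3869, 0.0429]
tool_rot: [0.135, 0.991, 0.0, 0.0]
force: [-0.2, 1.6, -0.0]
gripper_width: 0.0401
```

>>> play_rows(
  moves=[
    [-1,[0,0,-0.2],[0,0,0]],
    [-1,[0,0,-0.28],[0,0,0]],
    [-1,[0,0,-0.3],[0,0,0]],
    [-1,[0,0,-0.3],[0,0,0]],
    [-1,[0,0,-0.25],[0,0,0]],
    [-1,[0,0,0],[0,0,-0.035]],
    [-1,[0,0,0],[0,0,-0.034]],
    [-1,[0,0,0],[0,0,0]],
    [-1,[0,0,0],[0,0,0]],
  ],
)

```text
t: 27.9
ee_pos: [0.5191, -0.3868, 0.2417]
tool_rot: [0.029, 1.0, 0.0, -0.001]
force: [-0.3, -0.2, -2.1]
gripper_width: 0.0397
```

```bash
python3 - <<'E'
from h import *
# target: vice x=+3,y=-27
print(.563+.0488*.003+.0270*.9988, -.021+.003*.9988-.027*.0488)
d=delta((.5901,-.0193,.245))
E
```

```text
0.5901139999999999 -0.0193212
t 27.9 p [ 0.5191 -0.3868  0.2417] yang 86.69 tilt [-0.001   0.0005] q [-0.34  0.31 -0.03 -0.   -1.24 -1.29] w 0.0397
tool frac [-0.331  2.473 -0.021]
```

>>> play_rows(
  moves=[
    [-1,[-0.033,0.2473,0],[0,0,0]],
    [-1,[-0.033,0.2473,0],[0,0,0]],
    [-1,[-0.033,0.2473,0],[0,0,0]],
    [-1,[-0.033,0.2473,0],[0,0,0]],
    [-1,[-0.033,0.2473,0],[0,0,0]],
    [-1,[-0.033,0.2473,0],[0,0,0]],
    [-1,[-0.033,0.2473,0],[0,0,0]],
    [-1,[-0.033,0.2473,0],[0,0,0]],
    [-1,[-0.033,0.2473,0],[0,0,0]],
    [-1,[-0.033,0.2473,0],[0,0,0]],
    [-1,[0,0,0],[0,0,-0.003]],
    [-1,[0,0,0],[0,0,0]],
  ],
)

```text
t: 29.1
ee_pos: [0.5891, -0.0183, 0.2418]
tool_rot: [0.023, 1.0, -0.0, -0.001]
force: [-0.2, -0.2, -1.9]
gripper_width: 0.0397
```

>>> play_rows(
  moves=[
    [-1,[0,0,0],[0,0,0]],
    [-1,[0,0,0],[0,0,0]],
  ],
)

```text
t: 29.3
ee_pos: [0.589, -0.0202, 0.2422]
tool_rot: [0.024, 1.0, -0.0, -0.0]
force: [0.7, -0.7, -2.9]
gripper_width: 0.0394
```

```bash
python3 - <<'E'
from h import *
d=delta((.5901,-.0193,.0589)); w=grab('wrist','w13.png')
s=grab('side'); cv2.imwrite('pics/s13.png',cv2.cvtColor(cv2.resize(s['img'][130:310,190:430],(800,600)),cv2.COLOR_RGB2BGR))
E
```

```text
t 29.3 p [ 0.589  -0.0202  0.2422] yang 87.29 tilt [-0.0003 -0.0002] q [ 0.3   0.21 -0.16  0.   -1.2  -1.92] w 0.0394
tool frac [-0.008  0.006  1.222]
```

View pics/w13.png

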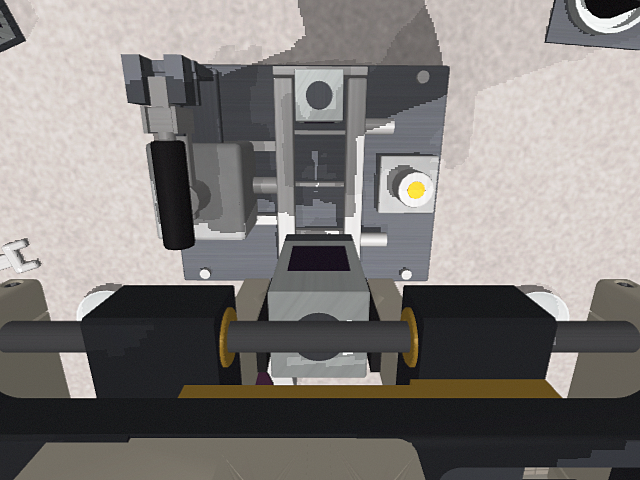

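View pics/s13.png

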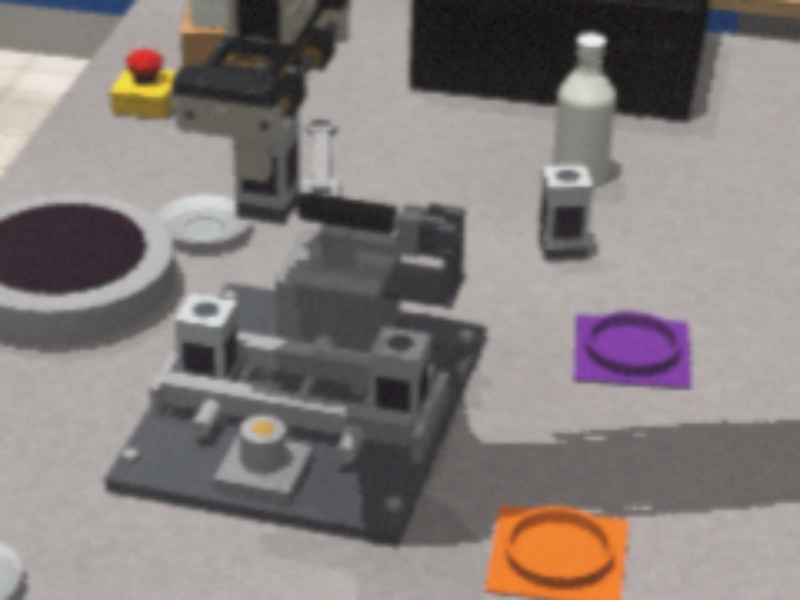

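>>> play_rows(
  moves=[
    [-1,[-0.008,0.006,0.25],[0,0,0]],
    [-1,[0,0,0.28],[0,0,0]],
    [-1,[0,0,0.25],[0,0,0]],
    [-1,[0,0,0.16],[0,0,0]],
    [-1,[0,0,0],[0,0,0]],
    [-1,[0,0,0],[0,0,0]],
    [-1,[0,0,0],[0,0,0]],
  ],
)

```text
t: 30.1
ee_pos: [0.5918, -0.0185, 0.1033]
tool_rot: [0.023, 1.0, 0.0, 0.001]
force: [1.4, 0.7, -2.3]
gripper_width: 0.0399
```

```bash
python3 - <<'E'
from h import *
d=delta((.5901,-.0193,.0589)); 
s=grab('scene'); cv2.imwrite('pics/s14.png',cv2.cvtColor(cv2.resize(s['img'][190:340,200:400],(800,600),interpolation=cv2.INTER_CUBIC),cv2.COLOR_RGB2BGR))
s=grab('side'); cv2.imwrite('pics/s14b.png',cv2.cvtColor(cv2.resize(s['img'][150:300,190:390],(800,600),interpolation=cv2.INTER_CUBIC),cv2.COLOR_RGB2BGR))
E
```

```text
t 30.1 p [ 0.5918 -0.0185  0.1033] yang 87.4 tilt [0.003  0.0004] q [ 0.3   0.33 -0.34  0.   -0.9  -1.92] w 0.0399
tool frac [ 0.012 -0.006  0.296]
```

View pics/s14.png

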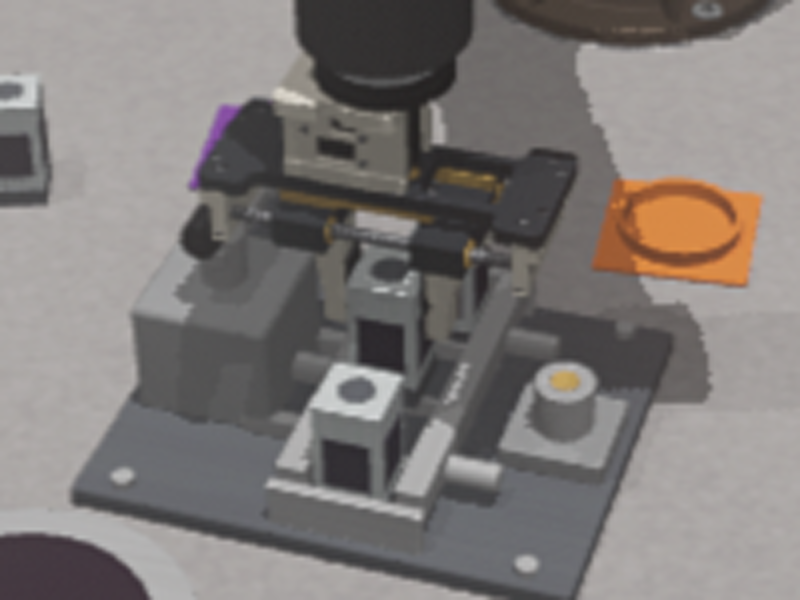

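View pics/s14b.png

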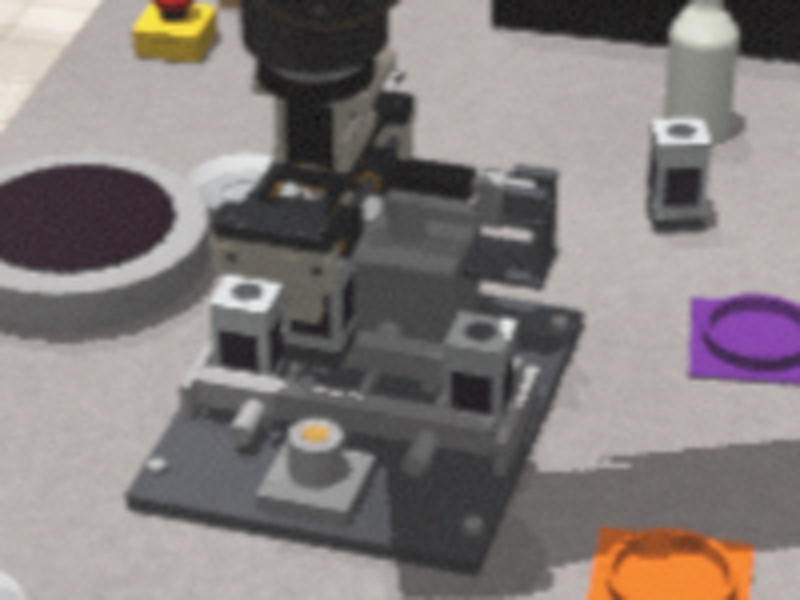

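>>> play_rows(
  moves=[
    [-1,[0.008,0,0.05],[0,0,0]],
    [-1,[0,0,0.06],[0,0,0]],
    [-1,[0,0,0.06],[0,0,0]],
    [-1,[0,0,0],[0,0,0]],
    [-1,[0,0,0],[0,0,0]],
  ],
)

```text
t: 30.7
ee_pos: [0.5889, -0.0185, 0.0753]
tool_rot: [0.023, 1.0, -0.0, -0.001]
force: [0.6, 0.6, -2.2]
gripper_width: 0.0395
```

```bash
python3 - <<'E'
from h import *
d=delta((.5902,-.0183,.0584)); 
s=grab('scene'); cv2.imwrite('pics/s15.png',cv2.cvtColor(cv2.resize(s['img'][210:330,230:370],(700,600),interpolation=cv2.INTER_CUBIC),cv2.COLOR_RGB2BGR))
E
```

```text
t 30.7 p [ 0.5889 -0.0185  0.0753] yang 87.42 tilt [-0.0011 -0.0005] q [ 0.3   0.36 -0.37  0.   -0.84 -1.92] w 0.0395
tool frac [-0.008  0.002  0.113]
```

View pics/s15.png

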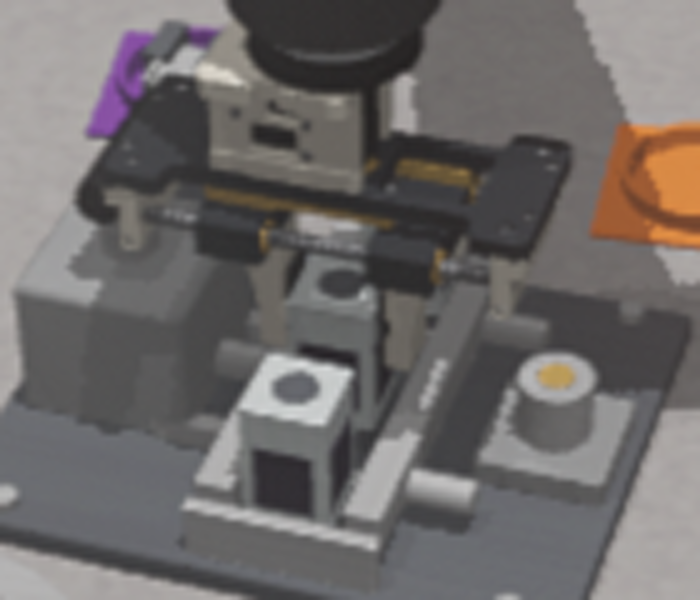

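>>> play_rows(
  moves=[
    [-1,[-0.004,0,0.05],[0,0,0]],
    [-1,[0,0,0.04],[0,0,0]],
    [-1,[0,0,0.02],[0,0,0]],
    [-1,[0,0,0],[0,0,0]],
    [-1,[0,0,0],[0,0,0]],
  ],
)

```text
t: 31.25
ee_pos: [0.5898, -0.0184, 0.0593]
tool_rot: [0.023, 1.0, -0.0, -0.0]
force: [0.2, -0.7, -1.7]
gripper_width: 0.0398
```

```bash
python3 - <<'E'
from h import *
d=delta((.5902,-.0183,.0582)); print(get_obs()['force'])
E
```

```text
t 31.25 p [ 0.5898 -0.0184  0.0593] yang 87.41 tilt [-0.0002 -0.0001] q [ 0.3   0.38 -0.38  0.   -0.81 -1.92] w 0.0398
tool frac [-0.003  0.001  0.007]
[ 0.23669885 -0.73025443 -1.70074505]
```

>>> play_rows(
  moves=[
    [-1,[0,0,0.006],[0,0,0]],
    [-1,[0,0,0],[0,0,0]],
    [0.3,[0,0,0],[0,0,0]],
    [0.3,[0,0,0],[0,0,0]],
    [0.3,[0,0,-0.05],[0,0,0]],
    [0.3,[0,0,-0.15],[0,0,0]],
    [0.3,[0,0,-0.25],[0,0,0]],
    [0.3,[0,0,-0.3],[0,0,0]],
    [0.3,[0,0,-0.3],[0,0,0]],
    [0.3,[0,0,-0.2],[0,0,0]],
    [0.3,[0,0,0],[0,0,0]],
    [0.3,[0,0,0],[0,0,0]],
  ],
)

```text
t: 32.45
ee_pos: [0.59, -0.0183, 0.2473]
tool_rot: [0.023, 1.0, 0.001, 0.001]
force: [0.4, 0.4, -1.1]
gripper_width: 0.057
```

```bash
python3 - <<'E'
from h import *
w=grab('wrist','w16.png'); sc=grab('scene'); s=grab('side'); 
cv2.imwrite('pics/s16.png',cv2.cvtColor(np.hstack([cv2.resize(sc['img'][190:340,140:340],(400,300)),cv2.resize(s['img'][150:300,220:420],(400,300))]),cv2.COLOR_RGB2BGR))
for n,c in (('scene',sc),('side',s)):
  for m in nets.outline_of(n,'block2_mid')[:5]: print(n,round(m['confidence'],2),m['box'])
d=delta((.3917,-.3407,.25))
E
```

```text
scene 0.84 [193.6, 211.6, 15.3, 28.0]
scene 0.7 [216.3, 215.5, 152.3, 128.3]
side 0.82 [346.7, 181.4, 19.8, 24.6]
t 32.7 p [ 0.5893 -0.0185  0.2448] yang 87.41 tilt [-0.0021 -0.0006] q [ 0.3   0.21 -0.15 -0.   -1.21 -1.92] w 0.0568
tool frac [ 1.219 -2.205 -0.031]
```

View pics/w16.png

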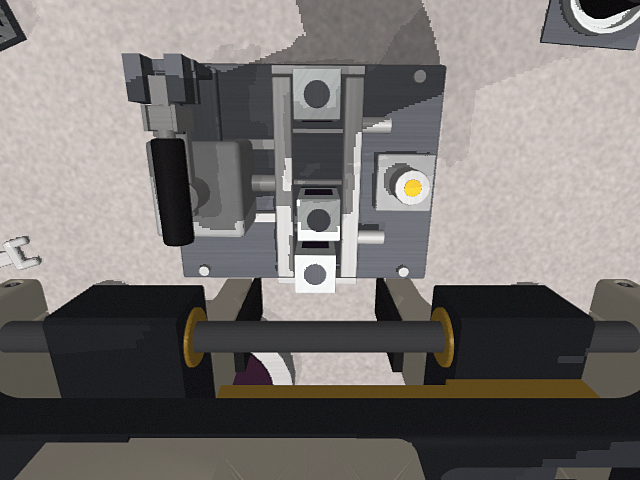

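View pics/s16.png

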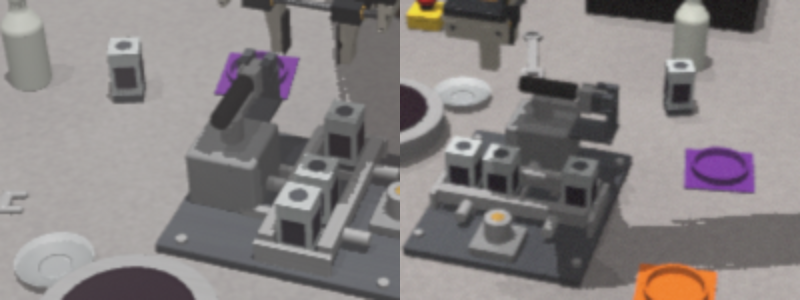

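>>> play_rows(
  moves=[
    [0.3,[0.1354,-0.245,0],[0,0,0]],
    [0.3,[0.1354,-0.245,0],[0,0,0]],
    [0.3,[0.1354,-0.245,0],[0,0,0]],
    [0.3,[0.1354,-0.245,0],[0,0,0]],
    [0.3,[0.1354,-0.245,0],[0,0,0]],
    [0.3,[0.1354,-0.245,0],[0,0,0]],
    [1,[0.1354,-0.245,0],[0,0,0]],
    [1,[0.1354,-0.245,0],[0,0,0]],
    [1,[0.1354,-0.245,0],[0,0,0]],
    [1,[0,0,0],[0,0,0.0431]],
    [1,[0,0,0],[0,0,0.0431]],
    [1,[0,0,0],[0,0,0.0431]],
  ],
)

```text
t: 33.9
ee_pos: [0.3915, -0.341, 0.2452]
tool_rot: [0.227, 0.974, 0.0, -0.001]
force: [-0.6, -0.5, 0.4]
gripper_width: 0.0873
```

>>> play_rows(
  moves=[
    [1,[0,0,0],[0,0,0.0431]],
    [1,[0,0,0],[0,0,0.0431]],
    [1,[0,0,0],[0,0,0.0431]],
    [1,[0,0,0],[0,0,0.0431]],
    [1,[0,0,0],[0,0,0.0431]],
    [1,[0,0,0],[0,0,0.0431]],
    [1,[0,0,0],[0,0,0]],
    [1,[0,0,0],[0,0,0]],
  ],
)

```text
t: 34.7
ee_pos: [0.3921, -0.3405, 0.2455]
tool_rot: [0.589, 0.808, -0.0, -0.0]
force: [0.5, 0.0, -0.5]
gripper_width: 0.0877
```

```bash
python3 - <<'E'
from h import *
d=delta((.3917,-.3407,.043)); w=grab('wrist','w17.png')
for t in (120,140,160,180,190):
   try: print(t,blocktop(w,(.3917,-.3407),thr=t))
   except Exception as e: print(e)
E
```

```text
t 34.7 p [ 0.3921 -0.3405  0.2455] yang 17.82 tilt [-0.001   0.0003] q [-0.34  0.09 -0.3   0.   -1.19 -2.49] w 0.0877
tool frac [-1.00e-03 -2.00e-03  1.35e+00]
120 (array([ 0.39755603, -0.3416167 ]), (70.12089538574219, 61.773162841796875), 27.138025283813477)
140 (array([ 0.42051675, -0.33018298]), (18.357898712158203, 62.14279556274414), 24.126054763793945)
160 (array([ 0.42191766, -0.32989743]), (15.072145462036133, 10.11429500579834), 26.933866500854492)
attempt to get argmax of an empty sequence
attempt to get argmax of an empty sequence
```

View pics/w17.png

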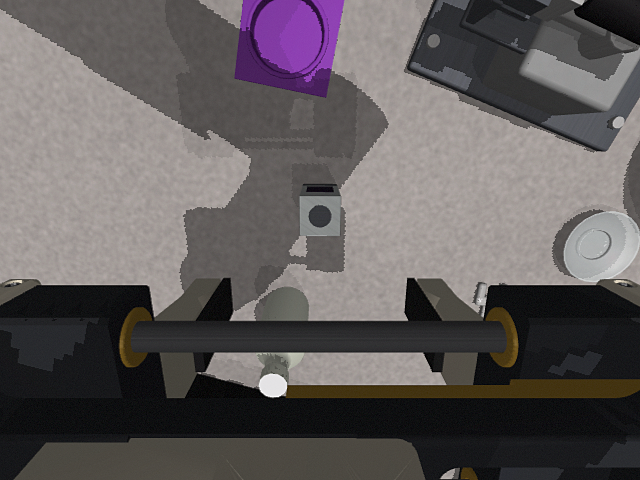

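```bash
python3 - <<'E'
from h import *
w=grab('wrist')
print(atz(w,215.5,320.3,.08)); a=atz(w,195,300,.08);b=atz(w,195,341,.08); print(a,b,np.degrees(np.arctan2(*(b-a)[[1,0]])))
E
```

```text
[ 0.3927994  -0.34002325  0.08      ]
[ 0.36830979 -0.32693545  0.08      ] [ 0.40534279 -0.31500197  0.08      ] 17.86097275828049
```

>>> play_rows(
  moves=[
    [1,[0,0,0.25],[0,0,0]],
    [1,[0,0,0.28],[0,0,0]],
    [1,[0,0,0.25],[0,0,0]],
    [1,[0,0,0],[0,0,0]],
    [1,[0,0,0],[0,0,0]],
  ],
)

```text
t: 35.3
ee_pos: [0.3924, -0.3409, 0.1295]
tool_rot: [0.59, 0.807, -0.0, -0.0]
force: [-0.5, -0.3, 0.9]
gripper_width: 0.0876
```

```bash
python3 - <<'E'
from h import *
d=delta((.3917,-.3407,.043)); sc=grab('scene'); s=grab('side'); 
cv2.imwrite('pics/s18.png',cv2.cvtColor(np.hstack([cv2.resize(sc['img'][140:290,100:300],(400,300)),cv2.resize(s['img'][100:250,260:460],(400,300))]),cv2.COLOR_RGB2BGR))
E
```

```text
t 35.3 p [ 0.3924 -0.3409  0.1295] yang 17.68 tilt [-0.0012 -0.0003] q [-0.34  0.19 -0.46  0.   -0.92 -2.5 ] w 0.0876
tool frac [ 0.002 -0.003  0.577]
```

View pics/s18.png

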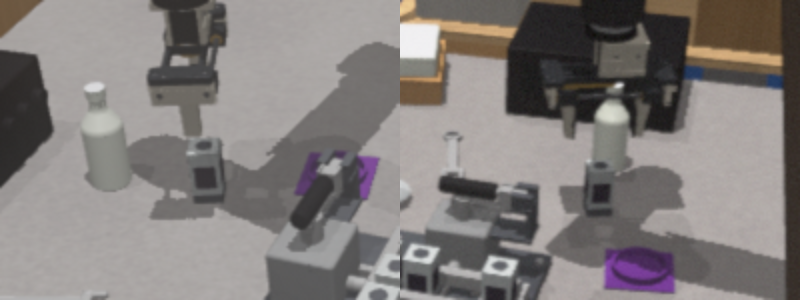

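Block B hasn't moved, and the gripper is clear of the bottle, so I'll grip it.

>>> play_rows(
  moves=[
    [1,[0,0,0.2],[0,0,0]],
    [1,[0,0,0.23],[0,0,0]],
    [1,[0,0,0.147],[0,0,0]],
    [1,[0,0,0],[0,0,0]],
    [1,[0,0,0],[0,0,0]],
    [-1,[0,0,0],[0,0,0]],
    [-1,[0,0,0],[0,0,0]],
    [-1,[0,0,0],[0,0,0]],
    [-1,[0,0,0],[0,0,0]],
    [-1,[0,0,0],[0,0,0]],
    [-1,[0,0,0],[0,0,0]],
    [-1,[0,0,0],[0,0,0]],
  ],
)

```text
t: 36.6
ee_pos: [0.3924, -0.3406, 0.0424]
tool_rot: [0.591, 0.807, 0.0, 0.0]
force: [0.8, -0.3, 0.2]
gripper_width: 0.0399
```

>>> play_rows(
  moves=[
    [-1,[0,0,-0.2],[0,0,0]],
    [-1,[0,0,-0.28],[0,0,0]],
    [-1,[0,0,-0.3],[0,0,0]],
    [-1,[0,0,-0.3],[0,0,0]],
    [-1,[0,0,-0.25],[0,0,0]],
    [-1,[0,0,0],[0,0,-0.043]],
    [-1,[0,0,0],[0,0,-0.043]],
    [-1,[0,0,0],[0,0,-0.043]],
    [-1,[0,0,0],[0,0,-0.043]],
    [-1,[0,0,0],[0,0,-0.043]],
    [-1,[0,0,0],[0,0,-0.043]],
    [-1,[0,0,0],[0,0,-0.043]],
  ],
)

```text
t: 37.8
ee_pos: [0.3919, -0.3403, 0.2413]
tool_rot: [0.156, 0.988, 0.0, -0.001]
force: [-0.7, -0.2, -2.8]
gripper_width: 0.0397
```

>>> play_rows(
  moves=[
    [-1,[0,0,0],[0,0,-0.043]],
    [-1,[0,0,0],[0,0,-0.0425]],
    [-1,[0,0,0],[0,0,0]],
    [-1,[0,0,0],[0,0,0]],
  ],
)

```text
t: 38.2
ee_pos: [0.392, -0.3404, 0.2416]
tool_rot: [0.027, 1.0, 0.0, -0.0]
force: [1.3, -0.3, -2.5]
gripper_width: 0.0399
```

```bash
python3 - <<'E'
from h import *
print(.563+.0488*.004-.0270*.9988, -.021+.004*.9988+.027*.0488)
d=delta((.5362,-.0157,.245))
E
```

```text
0.5362275999999999 -0.015687200000000002
t 38.2 p [ 0.392  -0.3404  0.2416] yang 86.93 tilt [-0.0006  0.0004] q [-0.34  0.09 -0.3  -0.   -1.18 -1.29] w 0.0399
tool frac [-0.844  2.213 -0.022]
```

>>> play_rows(
  moves=[
    [-1,[-0.0938,0.2459,0],[0,0,0]],
    [-1,[-0.0938,0.2459,0],[0,0,0]],
    [-1,[-0.0938,0.2459,0],[0,0,0]],
    [-1,[-0.0938,0.2459,0],[0,0,0]],
    [-1,[-0.0938,0.2459,0],[0,0,0]],
    [-1,[-0.0938,0.2459,0],[0,0,0]],
    [-1,[-0.0938,0.2459,0],[0,0,0]],
    [-1,[-0.0938,0.2459,0],[0,0,0]],
    [-1,[-0.0938,0.2459,0],[0,0,0]],
    [-1,[0,0,0],[0,0,-0.0017]],
    [-1,[0,0,0],[0,0,0]],
    [-1,[0,0,0],[0,0,0]],
  ],
)

```text
t: 39.4
ee_pos: [0.5348, -0.0157, 0.2417]
tool_rot: [0.023, 1.0, -0.0, -0.0]
force: [0.5, 0.2, -1.9]
gripper_width: 0.0397
```

```bash
python3 - <<'E'
from h import *
d=delta((.5362,-.0157,.0574)); w=grab('wrist','w19.png')
E
```

```text
t 39.4 p [ 0.5348 -0.0157  0.2417] yang 87.35 tilt [-0.0007 -0.0002] q [ 0.34  0.12 -0.27 -0.   -1.18 -1.95] w 0.0397
tool frac [-1.000e-02  1.000e-03  1.229e+00]
```

View pics/w19.png

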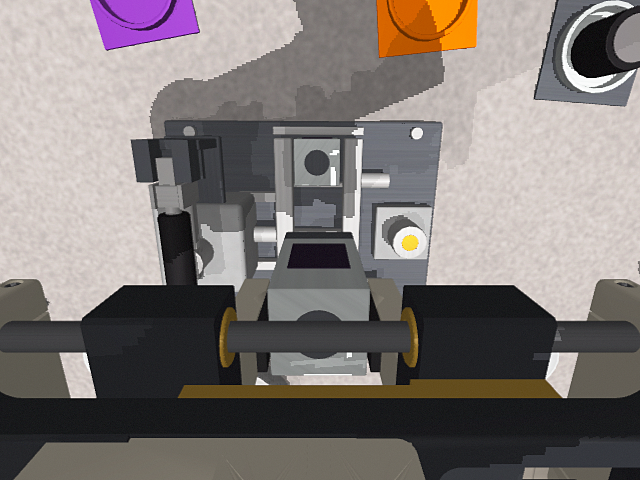

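>>> play_rows(
  moves=[
    [-1,[-0.026,0,0.25],[0,0,0]],
    [-1,[0,0,0.28],[0,0,0]],
    [-1,[0,0,0.25],[0,0,0]],
    [-1,[0,0,0.16],[0,0,0]],
    [-1,[0,0,0],[0,0,0]],
    [-1,[0,0,0],[0,0,0]],
    [-1,[0,0,0],[0,0,0]],
  ],
)

```text
t: 40.15
ee_pos: [0.5403, -0.0156, 0.1028]
tool_rot: [0.022, 1.0, 0.0, 0.001]
force: [-0.3, 0.5, -1.6]
gripper_width: 0.0397
```

```bash
python3 - <<'E'
from h import *
d=delta((.5387,-.0158,.0574)); 
s=grab('scene'); s2=grab('side'); cv2.imwrite('pics/s20.png',cv2.cvtColor(np.hstack([cv2.resize(s['img'][190:320,230:360],(400,400),interpolation=cv2.INTER_CUBIC),cv2.resize(s2['img'][150:280,220:350],(400,400),interpolation=cv2.INTER_CUBIC)]),cv2.COLOR_RGB2BGR))
E
```

```text
t 40.15 p [ 0.5403 -0.0156  0.1028] yang 87.43 tilt [0.0029 0.0005] q [ 0.33  0.25 -0.45  0.   -0.86 -1.95] w 0.0397
tool frac [ 0.012 -0.002  0.303]
```

View pics/s20.png

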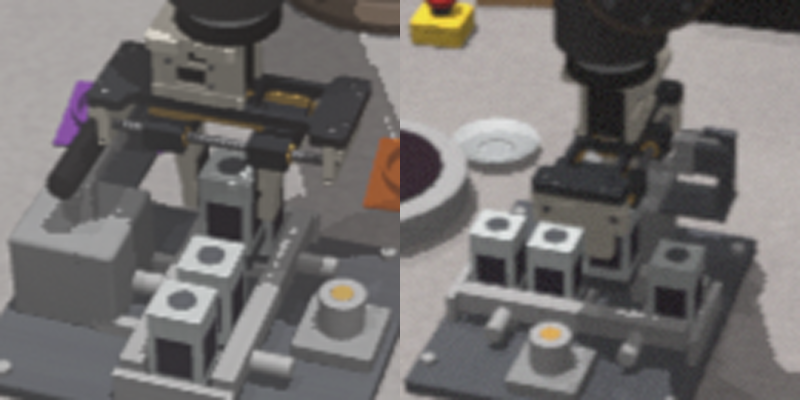

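>>> play_rows(
  moves=[
    [-1,[0,0,0.06],[0,0,0]],
    [-1,[0,0,0.06],[0,0,0]],
    [-1,[0,0,0.06],[0,0,0]],
    [-1,[0,0,0],[0,0,0]],
    [-1,[0,0,0],[0,0,0]],
  ],
)

```text
t: 40.75
ee_pos: [0.5388, -0.0156, 0.0734]
tool_rot: [0.022, 1.0, -0.0, -0.001]
force: [0.1, -0.2, -1.9]
gripper_width: 0.0398
```

```bash
python3 - <<'E'
from h import *
d=delta((.5387,-.0158,.0574)); 
E
```

```text
t 40.75 p [ 0.5388 -0.0156  0.0734] yang 87.47 tilt [-0.0012 -0.0005] q [ 0.34  0.29 -0.48  0.   -0.8  -1.95] w 0.0398
tool frac [ 0.001 -0.002  0.106]
```

>>> play_rows(
  moves=[
    [-1,[0,0,0.05],[0,0,0]],
    [-1,[0,0,0.035],[0,0,0]],
    [-1,[0,0,0.02],[0,0,0]],
    [-1,[0,0,0],[0,0,0]],
    [-1,[0,0,0],[0,0,0]],
  ],
)

```text
t: 41.25
ee_pos: [0.5391, -0.0155, 0.0581]
tool_rot: [0.022, 1.0, -0.0, -0.0]
force: [-0.0, -0.3, -0.7]
gripper_width: 0.0397
```

>>> play_rows(
  moves=[
    [0.3,[0,0,0],[0,0,0]],
    [0.3,[0,0,0],[0,0,0]],
    [0.3,[0,0,-0.05],[0,0,0]],
    [0.3,[0,0,-0.15],[0,0,0]],
    [0.3,[0,0,-0.25],[0,0,0]],
    [0.3,[0,0,-0.3],[0,0,0]],
    [0.3,[0,0,-0.3],[0,0,0]],
    [0.3,[0,0,-0.2],[0,0,0]],
    [0.3,[0,0,0],[0,0,0]],
    [0.3,[0,0,0],[0,0,0]],
    [0.3,[0,0,0],[0,0,0]],
  ],
)

```text
t: 42.35
ee_pos: [0.5384, -0.0155, 0.245]
tool_rot: [0.022, 1.0, -0.0, -0.001]
force: [-0.8, 0.8, -0.1]
gripper_width: 0.057
```

```bash
python3 - <<'E'
from h import *
st(); w=grab('wrist','w21.png')
s=grab('scene'); s2=grab('side'); cv2.imwrite('pics/s21.png',cv2.cvtColor(np.hstack([cv2.resize(s['img'][200:330,230:360],(400,400),interpolation=cv2.INTER_CUBIC),cv2.resize(s2['img'][170:300,220:350],(400,400),interpolation=cv2.INTER_CUBIC)]),cv2.COLOR_RGB2BGR))
E
```

```text
t 42.35 p [ 0.5384 -0.0155  0.245 ] yang 87.45 tilt [-0.0012 -0.    ] q [ 0.33  0.12 -0.26 -0.   -1.19 -1.95] w 0.057
```

View pics/s21.png

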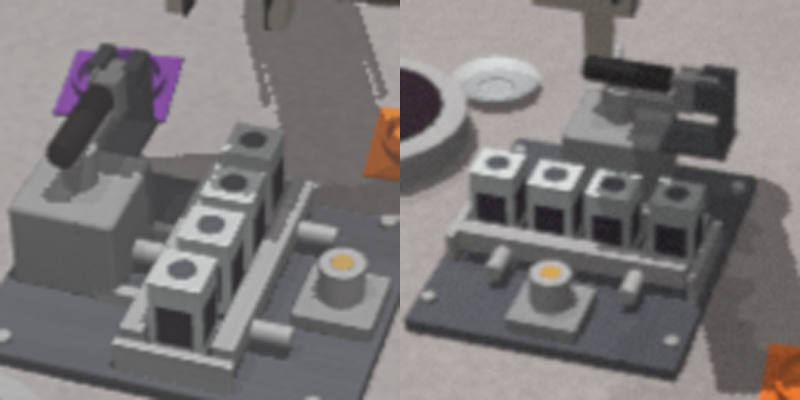

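View pics/w21.png

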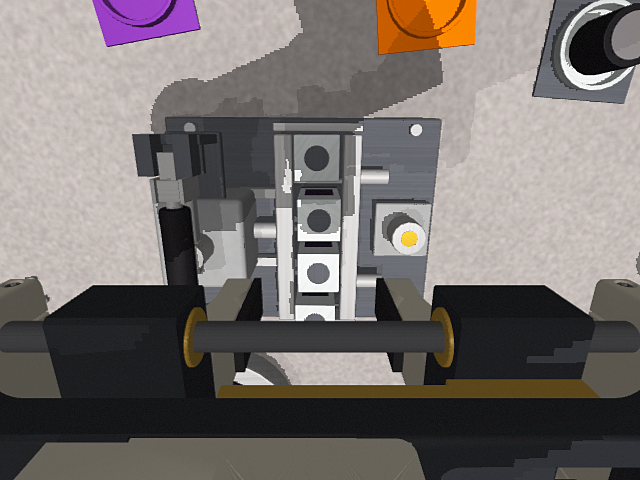

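All four blocks stand upright between the jaws, one to a place. Next is the folded grip.

```bash
python3 - <<'E'
from h import *
d=delta((.5785,-.1340,.119)); w=grab('wrist')
# sleeve axis: use w16-like view later
for t in ['grip_mid','grip_hinge','hub']:
    for n in ['wrist','scene','side']:
        c=grab(n)
        for m in nets.mark_of(n,t)[:1]: print(t,n,round(m['confidence'],2),atz(c,*m['location'],.138))
E
```

```text
t 42.5 p [ 0.5386 -0.0156  0.2446] yang 87.46 tilt [-0.002  -0.0006] q [ 0.33  0.12 -0.26 -0.   -1.19 -1.95] w 0.0568
tool frac [-0.303 -0.776  0.837]
grip_mid wrist 0.85 [ 0.56481132 -0.13182088  0.138     ]
grip_mid scene 0.68 [ 0.56323411 -0.13048595  0.138     ]
grip_mid side 0.86 [ 0.56544717 -0.12790045  0.138     ]
grip_hinge wrist 0.59 [ 0.49626084 -0.12960455  0.138     ]
grip_hinge scene 0.65 [ 0.48814608 -0.13628252  0.138     ]
grip_hinge side 0.8 [ 0.49362989 -0.10959872  0.138     ]
hub wrist 0.69 [ 0.55834732 -0.13125099  0.138     ]
hub scene 0.76 [ 0.57181454 -0.12364784  0.138     ]
hub side 0.57 [ 0.564061   -0.11989644  0.138     ]
```

>>> play_rows(
  moves=[
    [0.3,[-0.076,-0.194,0],[0,0,0]],
    [0.3,[-0.076,-0.194,0],[0,0,0]],
    [0.3,[-0.076,-0.194,0],[0,0,0]],
    [0.3,[-0.076,-0.194,0],[0,0,0]],
    [0.3,[0,0,0.2],[0,0,0]],
    [0.3,[0,0,0.25],[0,0,0]],
    [0.3,[0,0,0.2],[0,0,0]],
    [0.3,[0,0,0],[0,0,0]],
    [0.3,[0,0,0],[0,0,0]],
  ],
)

```text
t: 44.35
ee_pos: [0.5798, -0.134, 0.1487]
tool_rot: [0.022, 1.0, -0.0, -0.0]
force: [0.1, -0.6, 0.4]
gripper_width: 0.0571
```

```bash
python3 - <<'E'
from h import *
d=delta((.5785,-.1340,.119)); w=grab('wrist','w22.png')
s=grab('scene'); s2=grab('side'); cv2.imwrite('pics/s22.png',cv2.cvtColor(np.hstack([cv2.resize(w['img'],(400,400)),cv2.resize(s2['img'][130:260,220:350],(400,400),interpolation=cv2.INTER_CUBIC)]),cv2.COLOR_RGB2BGR))
E
```

```text
t 44.35 p [ 0.5798 -0.134   0.1487] yang 87.49 tilt [-0.0006 -0.0007] q [ 0.1   0.29 -0.28  0.   -1.01 -1.72] w 0.0571
tool frac [ 0.008 -0.     0.198]
```

View pics/s22.png

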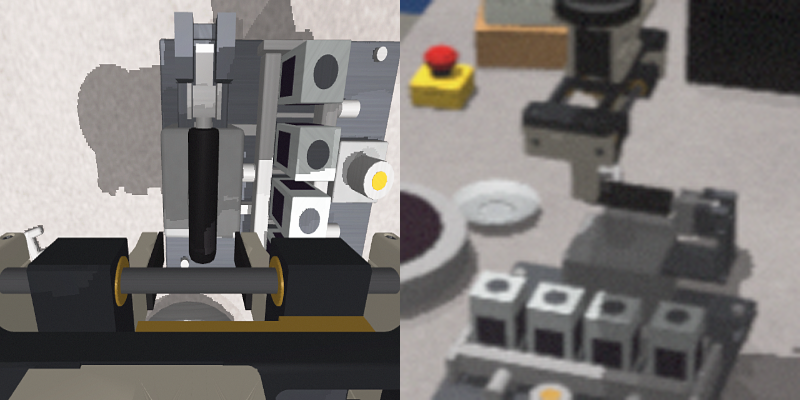

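```bash
python3 - <<'E'
from h import *
w=grab('wrist')
for p in [(.5915,-.1346,.138),(.5785,-.134,.138),(.5785,-.134,.15),(.5575,-.1329,.15)]: 
    u=proj(w,p); print(u, u*[400/640,400/480])
print(atz(w,263*1.2,202*1.6,.138),atz(w,263*1.2,202*1.6,.145))
E
```

```text
[319.9425098  302.82108945] [199.96406862 252.35090787]
[320.05253634 281.155664  ] [200.03283522 234.29638667]
[320.1434375  291.05812035] [200.08964844 242.54843363]
[320.61451758 251.94809283] [200.38407349 209.95674403]
[ 0.59950052 -0.13311374  0.138     ] [ 0.59545111 -0.13304467  0.145     ]
```

>>> play_rows(
  moves=[
    [0.3,[0.006,0,0.1],[0,0,0]],
    [0.3,[0,0,0.098],[0,0,0]],
    [0.3,[0,0,0],[0,0,0]],
    [0.3,[0,0,0],[0,0,0]],
    [-1,[0,0,0],[0,0,0]],
    [-1,[0,0,0],[0,0,0]],
    [-1,[0,0,0],[0,0,0]],
    [-1,[0,0,0],[0,0,0]],
    [-1,[0,0,0],[0,0,0]],
    [-1,[0,0,0],[0,0,0]],
  ],
  force=6,
)

```text
t: 45.55
ee_pos: [0.579, -0.1327, 0.1185]
tool_rot: [0.022, 1.0, 0.001, 0.0]
force: [0.5, 6.0, -0.0]
gripper_width: 0.0238
```

```bash
python3 - <<'E'
from h import *
o,M=st(); print(o['force'])
H=np.array([.4956,-.1299,.138]); g=np.array([.9988,-.0488,0]); z=np.array([0,0,1])
G=o['ee_pos']-.019*M[:,2]
v=G-H; s=np.hypot(v@g,v[2]); a0=np.arctan2(v[2],v@g); print(s,a0)
prev=G
for a in np.arange(.1,1.21,.1):
    p=H+s*(np.cos(a0+a)*g+np.sin(a0+a)*z)+ (v-(v@g)*g-v[2]*z)
    print(round(a,2),np.round(M.T@(p-prev)/.15,3)); prev=p
E
```

```text
t 45.55 p [ 0.579  -0.1327  0.1185] yang 87.46 tilt [0.0009 0.0013] q [ 0.1   0.32 -0.31 -0.   -0.94 -1.72] w 0.0238
[ 0.46968996  5.97499457 -0.03282793]
0.08341244188769469 -0.0061548576980479395
0.1 [ 0.002  0.    -0.056]
0.2 [ 0.008  0.    -0.055]
0.3 [ 0.013  0.    -0.054]
0.4 [ 0.019  0.    -0.052]
0.5 [ 0.024  0.    -0.05 ]
0.6 [ 0.029  0.    -0.048]
0.7 [ 0.033  0.    -0.044]
0.8 [ 0.038  0.    -0.041]
0.9 [ 0.042  0.    -0.037]
1.0 [ 0.045  0.    -0.033]
1.1 [ 0.048  0.    -0.028]
1.2 [ 0.051  0.    -0.023]
```

>>> play_rows(
  moves=[
    [-1,[0.002,0.009,-0.056],[0,0,0]],
    [-1,[0.008,0,-0.055],[0,0,0]],
    [-1,[0.013,0,-0.054],[0,0,0]],
    [-1,[0.019,0,-0.052],[0,0,0]],
    [-1,[0,0,0],[0,0,0]],
    [-1,[0,0,0],[0,0,0]],
  ],
)

```text
t: 46.15
ee_pos: [0.5722, -0.1319, 0.1515]
tool_rot: [0.022, 1.0, 0.0, 0.0]
force: [0.8, 5.2, -0.9]
gripper_width: 0.0236
```

```bash
python3 - <<'E'
from h import *
o,M=st(); print(o['force']); s=grab('side');cv2.imwrite('pics/s23.png',cv2.cvtColor(cv2.resize(s['img'][130:250,220:380],(800,600),interpolation=cv2.INTER_CUBIC),cv2.COLOR_RGB2BGR))
E
```

```text
t 46.15 p [ 0.5722 -0.1319  0.1515] yang 87.46 tilt [0.0007 0.0004] q [ 0.11  0.27 -0.29 -0.   -1.01 -1.72] w 0.0236
[ 0.78038987  5.15198124 -0.90956276]
```

View pics/s23.png

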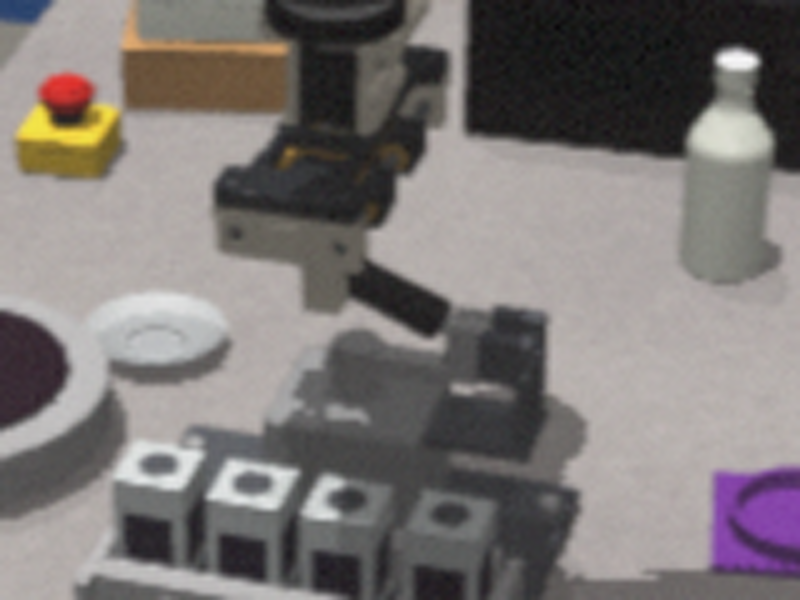

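The grip is lifting with the fingers, so I'll carry on along the arc.

>>> play_rows(
  moves=[
    [-1,[0.024,0.007,-0.05],[0,0,0]],
    [-1,[0.029,0,-0.048],[0,0,0]],
    [-1,[0.033,0,-0.044],[0,0,0]],
    [-1,[0.038,0,-0.041],[0,0,0]],
    [-1,[0.042,0,-0.037],[0,0,0]],
    [-1,[0.045,0,-0.033],[0,0,0]],
    [-1,[0.048,0,-0.028],[0,0,0]],
    [-1,[0.05,0,-0.023],[0,0,0]],
    [-1,[0,0,0],[0,0,0]],
    [-1,[0,0,0],[0,0,0]],
  ],
)

```text
t: 47.2
ee_pos: [0.526, -0.1291, 0.1972]
tool_rot: [0.022, 1.0, -0.0, 0.0]
force: [0.9, 2.0, 4.6]
gripper_width: 0.0238
```

```bash
python3 - <<'E'
from h import *
o,M=st(); print(o['force']); s=grab('side');cv2.imwrite('pics/s24.png',cv2.cvtColor(cv2.resize(s['img'][130:250,220:380],(800,600),interpolation=cv2.INTER_CUBIC),cv2.COLOR_RGB2BGR))
E
```

```text
t 47.2 p [ 0.526  -0.1291  0.1972] yang 87.48 tilt [ 0.0005 -0.0003] q [ 0.12  0.16 -0.33  0.   -1.08 -1.74] w 0.0238
[0.88959207 2.01690718 4.63150062]
```

View pics/s24.png

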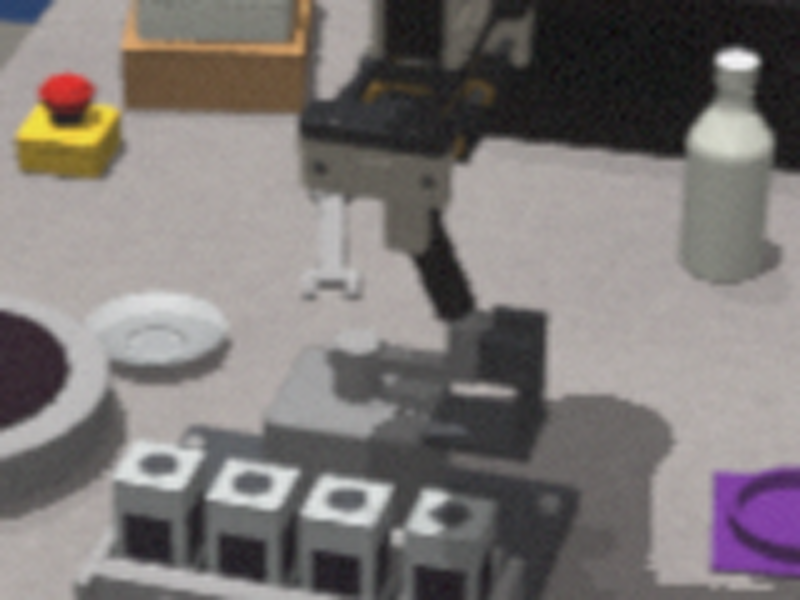

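>>> play_rows(
  moves=[
    [-1,[0.053,0,-0.018],[0,0,0]],
    [-1,[0.054,0,-0.012],[0,0,0]],
    [-1,[0.055,0,-0.007],[0,0,0]],
    [-1,[0.036,0,-0.002],[0,0,0]],
    [-1,[0,0,0],[0,0,0]],
    [-0.2,[0,0,0],[0,0,0]],
    [-0.2,[0,0,0],[0,0,0]],
    [-0.2,[0,0,0],[0,0,0]],
  ],
)

```text
t: 48.05
ee_pos: [0.4962, -0.1279, 0.2021]
tool_rot: [0.022, 1.0, -0.0, -0.001]
force: [-0.0, 0.4, -0.4]
gripper_width: 0.0344
```

```bash
python3 - <<'E'
from h import *
o,M=st(); print(o['force']); s=grab('side');s2=grab('scene');cv2.imwrite('pics/s25.png',cv2.cvtColor(np.hstack([cv2.resize(s['img'][110:230,240:360],(400,400),interpolation=cv2.INTER_CUBIC),cv2.resize(s2['img'][160:280,200:320],(400,400),interpolation=cv2.INTER_CUBIC)]),cv2.COLOR_RGB2BGR))
delta((.4956,-.1299,.19))
E
```

```text
t 48.05 p [ 0.4962 -0.1279  0.2021] yang 87.45 tilt [-0.0011 -0.0003] q [ 0.13  0.11 -0.38  0.   -1.09 -1.75] w 0.0344
[-0.02822116  0.41480918 -0.3681326 ]
t 48.15 p [ 0.4963 -0.1278  0.2022] yang 87.45 tilt [-0.0008 -0.0002] q [ 0.13  0.11 -0.38  0.   -1.09 -1.75] w 0.0351
tool frac [ 0.004 -0.014  0.081]
```

View pics/s25.png

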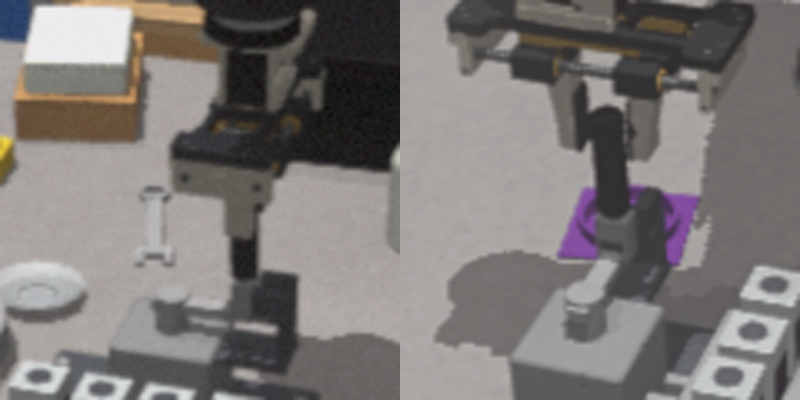

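The grip is upright in both views. I'll lower onto the sleeve, close, and start cranking.

>>> play_rows(
  moves=[
    [-0.2,[0,-0.003,0.06],[0,0,0]],
    [-0.2,[0,0,0.055],[0,0,0]],
    [-0.2,[0,0,0],[0,0,0]],
    [-1,[0,0,0],[0,0,0]],
    [-1,[0,0,0],[0,0,0]],
    [-1,[0,0,0],[0,0,0]],
    [-1,[0,0,0],[0,0,0]],
  ],
  force=12,
)

```text
t: 48.85
ee_pos: [0.4965, -0.1281, 0.1853]
tool_rot: [0.022, 1.0, 0.0, 0.0]
force: [0.3, 0.0, -1.2]
gripper_width: 0.0237
```

```bash
cat > crank.py <<'E'
from h import *
import sys
hub=np.array([.558,-.1314]); r=.062
def rows(th0,n,dth,yang=87.45,start=None):
    y=np.radians(yang); Y=np.array([np.cos(y),np.sin(y)]); X=np.array([-np.sin(y),np.cos(y)])
    f=lambda th: hub+r*np.array([np.cos(np.radians(177.2)-th),np.sin(np.radians(177.2)-th)])
    acc=np.zeros(2); p0=f(th0) if start is None else np.array(start); out=[]
    for k in range(1,n+1):
        d=f(th0+k*dth)-p0; fr=np.array([d@X,d@Y])/.15; s=np.round(fr-acc,3); acc+=s; out.append([float(s[0]),float(s[1])])
    return out
def ang():
    o=get_obs(); v=o['ee_pos'][:2]-hub; return np.degrees(np.arctan2(v[1],v[0])), np.hypot(*v)
E
python3 - <<'E'
from crank import *
o,_=st(); print(o['force'],ang()); print(rows(0,12,.2))
E
```

```text
t 48.85 p [ 0.4965 -0.1281  0.1853] yang 87.46 tilt [0.0003 0.0001] q [ 0.13  0.12 -0.4  -0.   -1.05 -1.75] w 0.0237
[ 0.28669747  0.02406956 -1.155148  ] (np.float64(176.91286007277404), np.float64(0.06160593554181013))
[[-0.009, 0.082], [-0.024, 0.079], [-0.04, 0.072], [-0.054, 0.063], [-0.065, 0.051], [-0.073, 0.037], [-0.08, 0.022], [-0.082, 0.005], [-0.082, -0.011], [-0.078, -0.027], [-0.071, -0.042], [-0.061, -0.055]]
```

>>> play_rows(
  moves=[
    [-1,[-0.009,0.082,0],[0,0,0]],
    [-1,[-0.024,0.079,0],[0,0,0]],
    [-1,[-0.04,0.072,0],[0,0,0]],
    [-1,[-0.054,0.063,0],[0,0,0]],
    [-1,[-0.065,0.051,0],[0,0,0]],
  ],
)

```text
t: 49.35
ee_pos: [0.528, -0.0761, 0.1853]
tool_rot: [0.022, 1.0, 0.0, -0.0]
force: [-2.5, -0.4, 1.0]
gripper_width: 0.0235
```

```bash
python3 - <<'E'
from crank import *
o,_=st(); print(o['force'],ang()); s=grab('side');s2=grab('scene');cv2.imwrite('pics/s26.png',cv2.cvtColor(np.hstack([cv2.resize(s['img'][130:290,210:370],(400,400),interpolation=cv2.INTER_CUBIC),cv2.resize(s2['img'][180:340,200:360],(400,400),interpolation=cv2.INTER_CUBIC)]),cv2.COLOR_RGB2BGR))
E
```

```text
t 49.35 p [ 0.528  -0.0761  0.1853] yang 87.51 tilt [-0.0003  0.0004] q [ 0.22  0.16 -0.36 -0.   -1.05 -1.84] w 0.0235
[-2.45234133 -0.44669802  0.96933924] (np.float64(118.46030677541327), np.float64(0.06291781064527528))
```

View pics/s26.png

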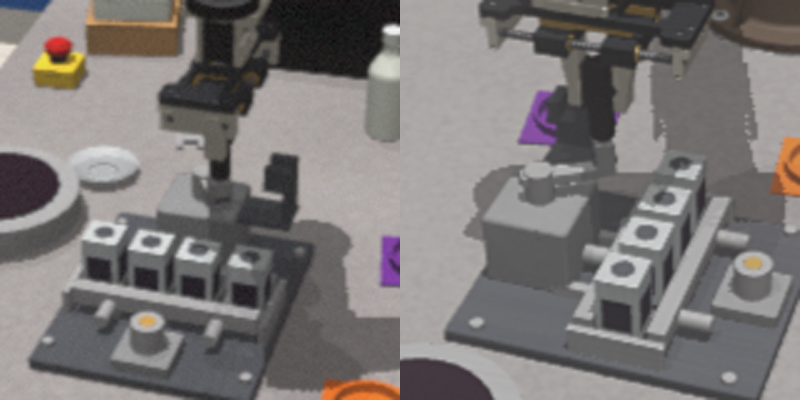

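```bash
python3 - <<'E'
from crank import *
R_=rows(1.0,60,.2)
for i in range(0,60,12): print([[-1,[a,b,0],[0,0,0]] for a,b in R_[i:i+12]])
E
```

```text
[[-1, [-0.074, 0.037, 0], [0, 0, 0]], [-1, [-0.079, 0.022, 0], [0, 0, 0]], [-1, [-0.083, 0.005, 0], [0, 0, 0]], [-1, [-0.081, -0.011, 0], [0, 0, 0]], [-1, [-0.078, -0.027, 0], [0, 0, 0]], [-1, [-0.072, -0.042, 0], [0, 0, 0]], [-1, [-0.061, -0.055, 0], [0, 0, 0]], [-1, [-0.049, -0.066, 0], [0, 0, 0]], [-1, [-0.035, -0.075, 0], [0, 0, 0]], [-1, [-0.019, -0.08, 0], [0, 0, 0]], [-1, [-0.003, -0.083, 0], [0, 0, 0]], [-1, [0.013, -0.081, 0], [0, 0, 0]]]
[[-1, [0.029, -0.077, 0], [0, 0, 0]], [-1, [0.044, -0.07, 0], [0, 0, 0]], [-1, [0.057, -0.06, 0], [0, 0, 0]], [-1, [0.068, -0.047, 0], [0, 0, 0]], [-1, [0.076, -0.033, 0], [0, 0, 0]], [-1, [0.081, -0.017, 0], [0, 0, 0]], [-1, [0.082, -0.0, 0], [0, 0, 0]], [-1, [0.081, 0.015, 0], [0, 0, 0]], [-1, [0.076, 0.032, 0], [0, 0, 0]], [-1, [0.069, 0.046, 0], [0, 0, 0]], [-1, [0.058, 0.059, 0], [0, 0, 0]], [-1, [0.045, 0.069, 0], [0, 0, 0]]]
[[-1, [0.031, 0.076, 0], [0, 0, 0]], [-1, [0.014, 0.082, 0], [0, 0, 0]], [-1, [-0.002, 0.082, 0], [0, 0, 0]], [-1, [-0.018, 0.081, 0], [0, 0, 0]], [-1, [-0.033, 0.075, 0], [0, 0, 0]], [-1, [-0.048, 0.067, 0], [0,
[... 414 characters left out ...]
, 0]], [-1, [-0.01, -0.082, 0], [0, 0, 0]], [-1, [0.007, -0.083, 0], [0, 0, 0]], [-1, [0.022, -0.079, 0], [0, 0, 0]], [-1, [0.038, -0.073, 0], [0, 0, 0]], [-1, [0.052, -0.064, 0], [0, 0, 0]], [-1, [0.064, -0.053, 0], [0, 0, 0]], [-1, [0.073, -0.039, 0], [0, 0, 0]]]
[[-1, [0.079, -0.024, 0], [0, 0, 0]], [-1, [0.082, -0.007, 0], [0, 0, 0]], [-1, [0.082, 0.009, 0], [0, 0, 0]], [-1, [0.078, 0.025, 0], [0, 0, 0]], [-1, [0.073, 0.04, 0], [0, 0, 0]], [-1, [0.062, 0.054, 0], [0, 0, 0]], [-1, [0.051, 0.065, 0], [0, 0, 0]], [-1, [0.037, 0.074, 0], [0, 0, 0]], [-1, [0.021, 0.08, 0], [0, 0, 0]], [-1, [0.005, 0.082, 0], [0, 0, 0]], [-1, [-0.011, 0.082, 0], [0, 0, 0]], [-1, [-0.027, 0.078, 0], [0, 0, 0]]]
```

>>> play_rows(
  moves=[
    [-1,[-0.074,0.037,0],[0,0,0]],
    [-1,[-0.079,0.022,0],[0,0,0]],
    [-1,[-0.083,0.005,0],[0,0,0]],
    [-1,[-0.081,-0.011,0],[0,0,0]],
    [-1,[-0.078,-0.027,0],[0,0,0]],
    [-1,[-0.072,-0.042,0],[0,0,0]],
    [-1,[-0.061,-0.055,0],[0,0,0]],
    [-1,[-0.049,-0.066,0],[0,0,0]],
    [-1,[-0.035,-0.075,0],[0,0,0]],
    [-1,[-0.019,-0.08,0],[0,0,0]],
    [-1,[-0.003,-0.083,0],[0,0,0]],
    [-1,[0.013,-0.081,0],[0,0,0]],
  ],
)

```text
t: 50.65
ee_pos: [0.6168, -0.1509, 0.1851]
tool_rot: [0.022, 1.0, 0.0, -0.001]
force: [-6.0, 5.0, 5.6]
gripper_width: 0.0239
```

```bash
python3 - <<'E'
from crank import *
o,_=st(); print(o['force'],ang())
E
```

```text
t 50.65 p [ 0.6168 -0.1509  0.1851] yang 87.43 tilt [-0.0011  0.0004] q [ 0.07  0.32 -0.14 -0.   -1.11 -1.68] w 0.0239
[-5.95259487  4.95675596  5.5782695 ] (np.float64(-18.38027862985767), np.float64(0.06191892186012252))
```

>>> play_rows(
  moves=[
    [-1,[0.029,-0.077,0],[0,0,0]],
    [-1,[0.044,-0.07,0],[0,0,0]],
    [-1,[0.057,-0.06,0],[0,0,0]],
    [-1,[0.068,-0.047,0],[0,0,0]],
    [-1,[0.076,-0.033,0],[0,0,0]],
    [-1,[0.081,-0.017,0],[0,0,0]],
    [-1,[0.082,0,0],[0,0,0]],
    [-1,[0.081,0.015,0],[0,0,0]],
    [-1,[0.076,0.032,0],[0,0,0]],
    [-1,[0.069,0.046,0],[0,0,0]],
    [-1,[0.058,0.059,0],[0,0,0]],
    [-1,[0.045,0.069,0],[0,0,0]],
  ],
)

```text
t: 51.85
ee_pos: [0.5009, -0.1572, 0.1853]
tool_rot: [0.022, 1.0, -0.0, -0.0]
force: [1.1, -2.1, -0.4]
gripper_width: 0.0236
```

>>> play_rows(
  moves=[
    [-1,[0.031,0.076,0],[0,0,0]],
    [-1,[0.014,0.082,0],[0,0,0]],
    [-1,[-0.002,0.082,0],[0,0,0]],
    [-1,[-0.018,0.081,0],[0,0,0]],
    [-1,[-0.033,0.075,0],[0,0,0]],
    [-1,[-0.048,0.067,0],[0,0,0]],
    [-1,[-0.061,0.056,0],[0,0,0]],
    [-1,[-0.07,0.043,0],[0,0,0]],
    [-1,[-0.078,0.029,0],[0,0,0]],
    [-1,[-0.081,0.012,0],[0,0,0]],
    [-1,[-0.083,-0.004,0],[0,0,0]],
    [-1,[-0.08,-0.021,0],[0,0,0]],
  ],
)

```text
t: 53.05
ee_pos: [0.5839, -0.0739, 0.1852]
tool_rot: [0.022, 1.0, 0.0, 0.0]
force: [-2.2, 0.9, 3.7]
gripper_width: 0.024
```

```bash
python3 - <<'E'
from crank import *
o,_=st(); print(o['force'],ang());s=grab('side');s2=grab('scene');cv2.imwrite('pics/s27.png',cv2.cvtColor(np.hstack([cv2.resize(s['img'][130:290,210:370],(400,400),interpolation=cv2.INTER_CUBIC),cv2.resize(s2['img'][180:340,200:360],(400,400),interpolation=cv2.INTER_CUBIC)]),cv2.COLOR_RGB2BGR))
E
```

```text
t 53.05 p [ 0.5839 -0.0739  0.1852] yang 87.48 tilt [0.0007 0.0002] q [ 0.21  0.25 -0.24 -0.   -1.08 -1.82] w 0.024
[-2.18057359  0.9370145   3.65268355] (np.float64(65.7586987004837), np.float64(0.06307281504369666))
```

View pics/s27.png

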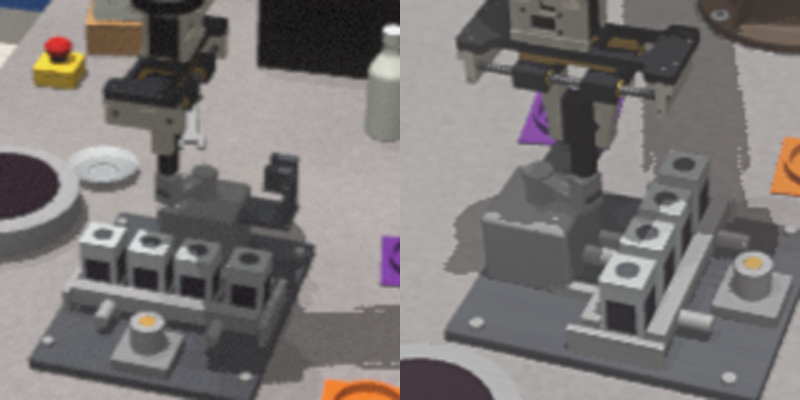

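>>> play_rows(
  moves=[
    [-1,[-0.074,-0.035,0],[0,0,0]],
    [-1,[-0.066,-0.05,0],[0,0,0]],
    [-1,[-0.054,-0.062,0],[0,0,0]],
    [-1,[-0.041,-0.072,0],[0,0,0]],
    [-1,[-0.026,-0.078,0],[0,0,0]],
    [-1,[-0.01,-0.082,0],[0,0,0]],
    [-1,[0.007,-0.083,0],[0,0,0]],
    [-1,[0.022,-0.079,0],[0,0,0]],
    [-1,[0.038,-0.073,0],[0,0,0]],
    [-1,[0.052,-0.064,0],[0,0,0]],
    [-1,[0.064,-0.053,0],[0,0,0]],
    [-1,[0.073,-0.039,0],[0,0,0]],
  ],
)

```text
t: 54.35
ee_pos: [0.5791, -0.1891, 0.1851]
tool_rot: [0.023, 1.0, 0.001, 0.0]
force: [-0.4, 10.9, 3.9]
gripper_width: 0.0238
```

```bash
python3 - <<'E'
from crank import *
o,_=st(); print(o['force'],ang());s=grab('side');s2=grab('scene');cv2.imwrite('pics/s28.png',cv2.cvtColor(np.hstack([cv2.resize(s['img'][130:290,210:370],(400,400),interpolation=cv2.INTER_CUBIC),cv2.resize(s2['img'][180:340,200:360],(400,400),interpolation=cv2.INTER_CUBIC)]),cv2.COLOR_RGB2BGR))
E
```

```text
t 54.35 p [ 0.5791 -0.1891  0.1851] yang 87.42 tilt [0.0007 0.0024] q [ 0.    0.28 -0.2  -0.   -1.09 -1.62] w 0.0238
[-0.43834456 10.89336593  3.9001064 ] (np.float64(-69.86809682650535), np.float64(0.0614165849985604))
```

View pics/s28.png

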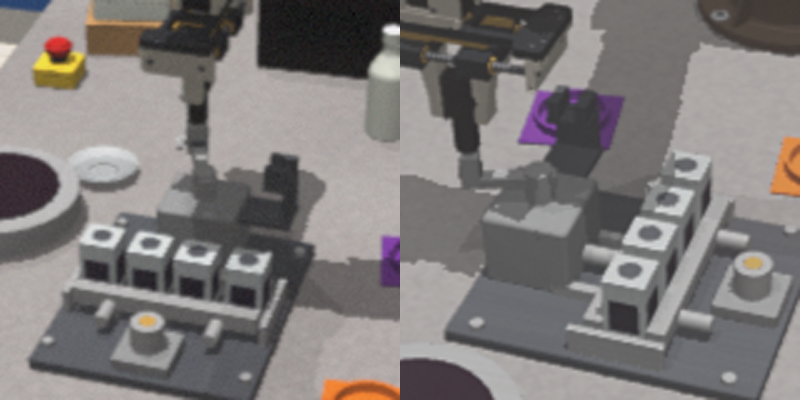

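>>> play_rows(
  moves=[
    [-1,[0.079,-0.018,0],[0,0,0]],
    [-1,[0.082,-0.007,0],[0,0,0]],
    [-1,[0.082,0.009,0],[0,0,0]],
    [-1,[0.078,0.025,0],[0,0,0]],
    [-1,[0.073,0.04,0],[0,0,0]],
    [-1,[0.062,0.054,0],[0,0,0]],
    [-1,[0.051,0.065,0],[0,0,0]],
    [-1,[0.037,0.074,0],[0,0,0]],
    [-1,[0.021,0.08,0],[0,0,0]],
    [-1,[0.005,0.082,0],[0,0,0]],
    [-1,[-0.011,0.082,0],[0,0,0]],
    [-1,[-0.027,0.078,0],[0,0,0]],
  ],
)

```text
t: 55.65
ee_pos: [0.5031, -0.1001, 0.1852]
tool_rot: [0.022, 1.0, 0.0, -0.001]
force: [-2.9, -2.3, 2.4]
gripper_width: 0.0239
```

```bash
cat >> crank.py <<'E'
def look(fn):
    o,_=st(); print(np.round(o['force'],1),ang());s=grab('side');s2=grab('scene');cv2.imwrite('pics/'+fn,cv2.cvtColor(np.hstack([cv2.resize(s['img'][180:290,210:320],(400,400),interpolation=cv2.INTER_CUBIC),cv2.resize(s2['img'][220:330,260:370],(400,400),interpolation=cv2.INTER_CUBIC)]),cv2.COLOR_RGB2BGR))
    for n in('side','scene'):
        for m in nets.mark_of(n,'tab_top')[:1]: print(n,m)
E
python3 - <<'E'
from crank import *
look('s29.png'); R_=rows(13.0,36,.2)
for i in range(0,36,6): print([[-1,[a,b,0],[0,0,0]] for a,b in R_[i:i+6]])
E
```

```text
t 55.65 p [ 0.5031 -0.1001  0.1852] yang 87.48 tilt [-0.0011  0.0001] q [ 0.19  0.13 -0.4  -0.   -1.05 -1.8 ] w 0.0239
[-2.9 -2.3  2.4] (np.float64(150.3411729151173), np.float64(0.06320283017014738))
side {'location': [259.6, 270.5], 'confidence': 0.53}
scene {'location': [285.5, 342.9], 'confidence': 0.36}
[[-1, [-0.042, 0.071, 0], [0, 0, 0]], [-1, [-0.056, 0.061, 0], [0, 0, 0]], [-1, [-0.066, 0.049, 0], [0, 0, 0]], [-1, [-0.075, 0.034, 0], [0, 0, 0]], [-1, [-0.081, 0.019, 0], [0, 0, 0]], [-1, [-0.082, 0.003, 0], [0, 0, 0]]]
[[-1, [-0.081, -0.014, 0], [0, 0, 0]], [-1, [-0.077, -0.029, 0], [0, 0, 0]], [-1, [-0.07, -0.045, 0], [0, 0, 0]], [-1, [-0.059, -0.057, 0], [0, 0, 0]], [-1, [-0.047, -0.068, 0], [0, 0, 0]], [-1, [-0.033, -0.076, 0], [0, 0, 0]]]
[[-1, [-0.016, -0.081, 0], [0, 0, 0]], [-1, [-0.001, -0.082, 0], [0, 0, 0]], [-1, [0.016, -0.081, 0], [0, 0, 0]], [-1, [0.032, -0.076, 0], [0, 0, 0]], [-1, [0.047, -0.068, 0], [0, 0, 0]], [-1, [0.059, -0.058, 0], [0, 0, 0]]]
[[-1, [0.069, -0.045, 0], [0, 0, 0]], [-1, [0.077, -0.03, 0], [0, 0, 0]], [-1, [0.081, -0.014, 0], [0, 0, 0]], [-1, [0.082, 0.002, 0], [0, 0, 0]], [-1, [0.081, 0.018, 0], [0, 0, 0]], [-1, [0.075, 0.034, 0], [0, 0, 0]]]
[[-1, [0.067, 0.048, 0], [0, 0, 0]], [-1, [0.056, 0.061, 0], [0, 0, 0]], [-1, [0.043, 0.071, 0], [0, 0, 0]], [-1, [0.028, 0.077, 0], [0, 0, 0]], [-1, [0.012, 0.082, 0], [0, 0, 0]], [-1, [-0.005, 0.082, 0], [0, 0, 0]]]
[[-1, [-0.021, 0.08, 0], [0, 0, 0]], [-1, [-0.036, 0.074, 0], [0, 0, 0]], [-1, [-0.05, 0.066, 0], [0, 0, 0]], [-1, [-0.063, 0.054, 0], [0, 0, 0]], [-1, [-0.071, 0.041, 0], [0, 0, 0]], [-1, [-0.079, 0.025, 0], [0, 0, 0]]]
```

View pics/s29.png

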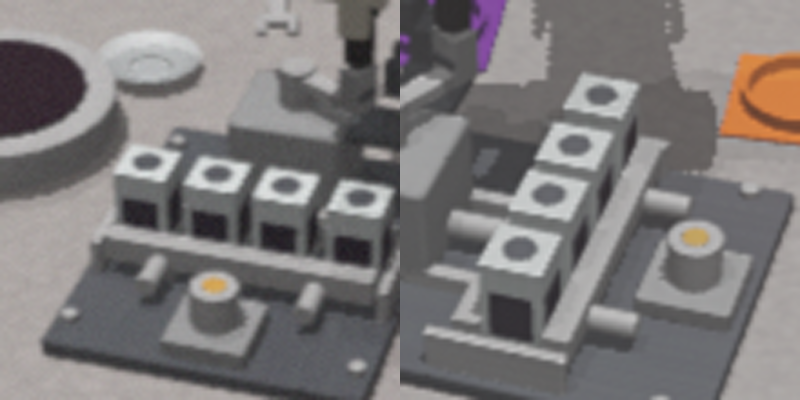

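The blocks are clamped upright and the tab is still flush, with the crank at about 13 rad. I'll turn on in smaller steps.

>>> play_rows(
  moves=[
    [-1,[-0.042,0.071,0],[0,0,0]],
    [-1,[-0.056,0.061,0],[0,0,0]],
    [-1,[-0.066,0.049,0],[0,0,0]],
    [-1,[-0.075,0.034,0],[0,0,0]],
    [-1,[-0.081,0.019,0],[0,0,0]],
    [-1,[-0.082,0.003,0],[0,0,0]],
    [-1,[-0.081,-0.014,0],[0,0,0]],
    [-1,[-0.077,-0.029,0],[0,0,0]],
    [-1,[-0.07,-0.045,0],[0,0,0]],
    [-1,[-0.059,-0.057,0],[0,0,0]],
    [-1,[-0.047,-0.068,0],[0,0,0]],
    [-1,[-0.033,-0.076,0],[0,0,0]],
  ],
)

```text
t: 57.05
ee_pos: [0.6184, -0.1152, 0.185]
tool_rot: [0.022, 1.0, 0.0, -0.001]
force: [-7.9, 2.0, 5.6]
gripper_width: 0.0237
```

```bash
python3 - <<'E'
from crank import *
look('s30.png')
E
```

```text
t 57.05 p [ 0.6184 -0.1152  0.185 ] yang 87.44 tilt [-0.001   0.0004] q [ 0.13  0.31 -0.15 -0.   -1.11 -1.74] w 0.0237
[-7.9  2.   5.6] (np.float64(15.033147310413176), np.float64(0.06257687644598994))
side {'location': [258.5, 271.4], 'confidence': 0.4}
scene {'location': [284.1, 340.3], 'confidence': 0.54}
```

View pics/s30.png

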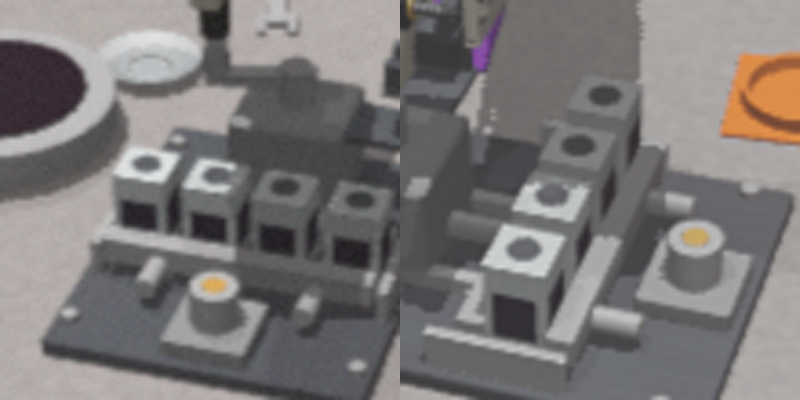

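>>> play_rows(
  moves=[
    [-1,[-0.016,-0.081,0],[0,0,0]],
    [-1,[-0.001,-0.082,0],[0,0,0]],
    [-1,[0.016,-0.081,0],[0,0,0]],
    [-1,[0.032,-0.076,0],[0,0,0]],
    [-1,[0.047,-0.068,0],[0,0,0]],
  ],
)

```text
t: 57.75
ee_pos: [0.6044, -0.1718, 0.185]
tool_rot: [0.022, 1.0, 0.001, 0.0]
force: [-4.9, 7.6, 4.1]
gripper_width: 0.024
```

```bash
python3 - <<'E'
from crank import *
look('s31.png')
E
```

```text
t 57.75 p [ 0.6044 -0.1718  0.185 ] yang 87.44 tilt [0.0008 0.0022] q [ 0.03  0.31 -0.15 -0.   -1.1  -1.65] w 0.024
[-4.9  7.6  4.1] (np.float64(-41.01034929742466), np.float64(0.06149200611081031))
side {'location': [259.0, 267.4], 'confidence': 0.51}
scene {'location': [243.4, 254.8], 'confidence': 0.45}
```

View pics/s31.png

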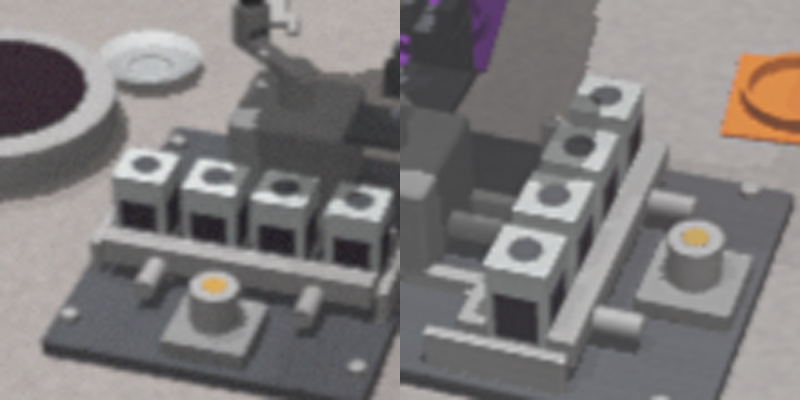

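The tab is still flush at about 16.4 rad.

>>> play_rows(
  moves=[
    [-1,[0.059,-0.056,0],[0,0,0]],
    [-1,[0.069,-0.043,0],[0,0,0]],
    [-1,[0,0,0],[0,0,0]],
  ],
)

```text
t: 58.25
ee_pos: [0.5845, -0.1861, 0.1852]
tool_rot: [0.023, 1.0, 0.001, 0.001]
force: [-2.0, 2.3, -0.3]
gripper_width: 0.0239
```

```bash
python3 - <<'E'
from crank import *
look('s32.png')
E
```

```text
t 58.25 p [ 0.5845 -0.1861  0.1852] yang 87.4 tilt [0.0018 0.0014] q [ 0.01  0.29 -0.19 -0.   -1.09 -1.62] w 0.0239
[-2.   2.3 -0.3] (np.float64(-64.19132634297307), np.float64(0.060795244354180364))
side {'location': [254.3, 267.8], 'confidence': 0.49}
scene {'location': [295.4, 302.0], 'confidence': 0.54}
```

View pics/s32.png

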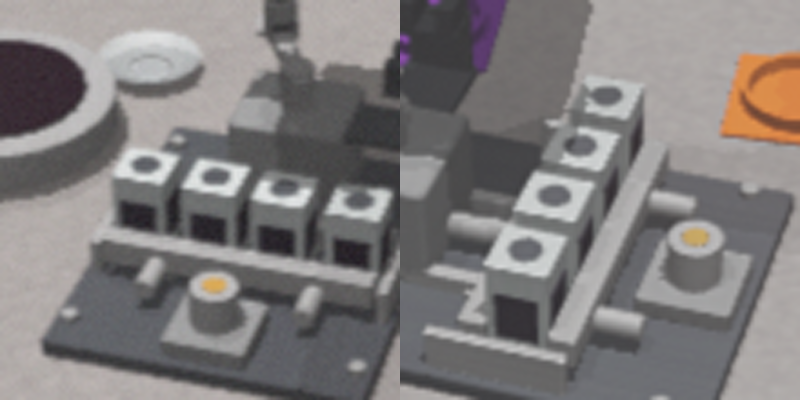

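>>> play_rows(
  moves=[
    [-1,[0.077,-0.03,0],[0,0,0]],
    [-1,[0.081,-0.014,0],[0,0,0]],
    [-1,[0,0,0],[0,0,0]],
  ],
)

```text
t: 58.75
ee_pos: [0.5593, -0.1919, 0.1852]
tool_rot: [0.022, 1.0, -0.0, 0.0]
force: [0.6, -1.2, -3.4]
gripper_width: 0.0236
```

```bash
python3 - <<'E'
from crank import *
look('s33.png')
E
```

```text
t 58.75 p [ 0.5593 -0.1919  0.1852] yang 87.44 tilt [ 0.0001 -0.0003] q [ 0.    0.25 -0.24  0.   -1.08 -1.62] w 0.0236
[ 0.6 -1.2 -3.4] (np.float64(-88.7584773138304), np.float64(0.060530272984810195))
side {'location': [253.4, 266.9], 'confidence': 0.54}
scene {'location': [278.5, 342.4], 'confidence': 0.39}
```

View pics/s33.png

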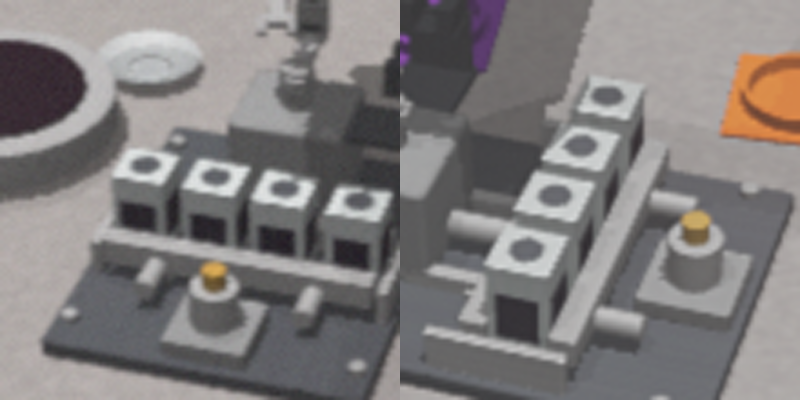

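The tab has popped, at about 17.2 rad, so I stop here. I'll open the fingers and lift straight up clear of the grip.

>>> play_rows(
  moves=[
    [0.3,[0,0,0],[0,0,0]],
    [0.3,[0,0,0],[0,0,0]],
    [0.3,[0,0,0],[0,0,0]],
    [0.3,[0,0,-0.1],[0,0,0]],
    [0.3,[0,0,-0.2],[0,0,0]],
    [0.3,[0,0,-0.25],[0,0,0]],
    [0.3,[0,0,-0.25],[0,0,0]],
    [0.3,[0,0,-0.2],[0,0,0]],
    [0.3,[0,0,0],[0,0,0]],
    [0.3,[0,0,0],[0,0,0]],
    [0.3,[0,0,0],[0,0,0]],
    [0.3,[0,0,0],[0,0,0]],
  ],
)

```text
t: 60.15
ee_pos: [0.5598, -0.1913, 0.3339]
tool_rot: [0.022, 1.0, 0.0, -0.001]
force: [0.2, -0.1, -1.0]
gripper_width: 0.0569
```

```bash
python3 - <<'E'
from crank import *
st(); grab('scene','end_scene.png'); grab('side','end_side.png')
E
```

```text
t 60.15 p [ 0.5598 -0.1913  0.3339] yang 87.46 tilt [-0.0022  0.0003] q [ 0.    0.17  0.   -0.   -1.4  -1.62] w 0.0569
```

View pics/end_scene.png

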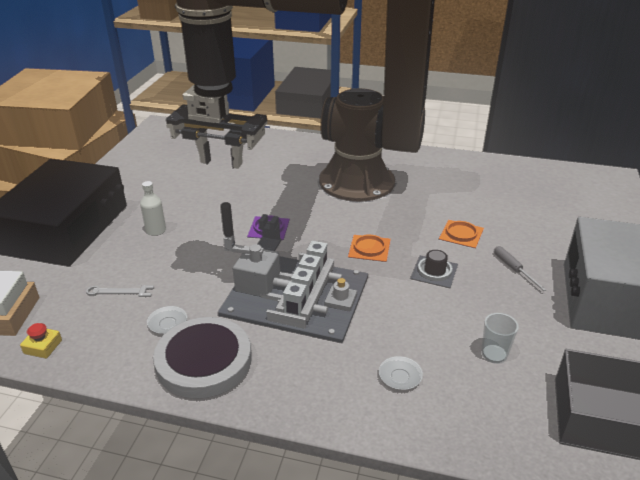

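View pics/end_side.png

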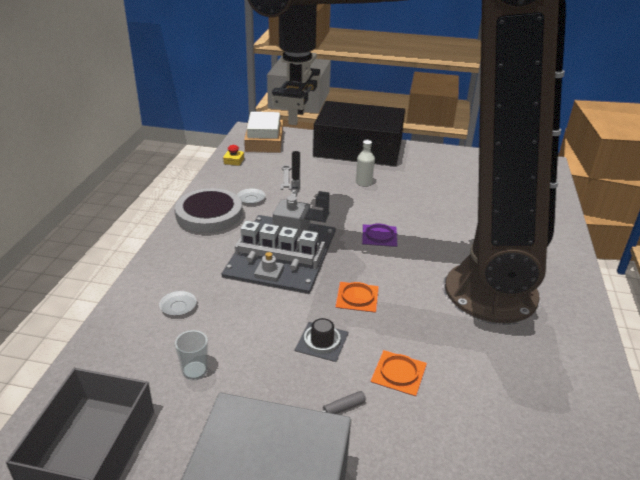

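In these last views the grip stands upright (scene (220,228)), the brass tab is out ((282,341)), and all four blocks are clamped upright. The cap is in the grey holder ((262,436)), the other things are where they were, and the arm is clear.

```bash
python3 -c "
from station import ticket
print(ticket.sign_off())"
```

```text
the job is handed in; nothing more can be done
None
```

The vice is ready and the job is handed in, with about 60 s on the clock of the 210 s allowed.

- **Cap:** it is rim down in the grey holder, measured within about 2 mm of the holder's centre.
- **Blocks:** all four stand upright between the jaws, one to a place, and are clamped.
- **Grip and crank:** I swung the grip up until it snapped upright. I then cranked clockwise to about 17.2 rad, where the brass tab popped. It was still flush at about 16.8 rad, so I stopped about 0.4 rad after that last look. The grip is still standing.
- **Last look:** the scene and side pictures, taken with the arm lifted clear, show all of this. By eye, the bystanders and the orange and purple look-alikes are where they were.

**Checks that disagreed:**
- **Tab height:** the tab detector (`tab_top`) gave low-confidence and partly wrong hits, so I judged the tab from the pictures.
- **Crank axis:** it turned out about 1.5 mm off my first fit in y. That showed as up to about 11 N sideways at the grip while cranking, so I shifted the path about 1 mm to suit.

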